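# Pull the port caps and nest them

### The arm

A 6-joint arm with a two-finger parallel gripper is mounted at the origin on a cart in front of the work surface, level with it; the furniture and walls round the work are solid. World frame = base frame: x ahead of the robot, y to its left, z up, the work surface at z = 0. Lengths are in m, angles in rad, forces in N, time in s.
With the tool pointing down it reaches from about 0.375 to 0.75 m from the base axis. Payload 9 kg.
Tool frame: the origin (TCP) lies at the very end of the fingers, on their centre line; the grasp point (between the pads) lies behind it (robot.pinch_z is the z of the grasp point in the tool frame, in m); z points along the fingers, y is the line along which they close (so a half turn about z gives the same grasp; the last joint's range is limited). The gripper opens to 85 mm and grips with 20 to 120 N. Pads are 22 mm wide; open, the fingers measure 114 mm over their backs; the gripper's body (76 mm by 85 mm) begins 54 mm behind the grasp point. The pads swing forward as they close: fully open they stand 13 mm farther back than shut.
Start: joints at [1.126, 0.104, 0.097, 1.564, 0, 1.353], TCP at [0.135, 0.585, 0.231] pointing down, gripper open.
Joint ranges: [-2.99, 2.99], [-0.84, 1.86], [-1.1, 1.16], [-1.84, 2.11], [-1.51, 1.56], [-3.14, 3.14]. Speed limits (rad/s): [2.22, 2.22, 2.57, 3.14, 3.14, 3.14].

### API

Orientations are given as a unit quaternion [w, x, y, z].
In Python, from plant import robot, eyes, job gives the robot as it stands. The module is installed in compiled form; this text tells all that it offers.
- The arm moves only by the tool send_rows, never from a script. Its arguments are lists of equal length, an entry for each row: "slide": the shift along the world's x, y, z in cm, a list of three; "angular": the turn, a rotation vector about the world's x, y, z in degrees, a list of three; "gripper": the opening, from -1 (shut) to 1 (fully open), so that 0 is half open. In form: {"slide": [[dx, dy, dz], ...], "angular": [[ax, ay, az], ...], "gripper": [gripper, ...]}. A call has 1 to 20 rows; each row shifts and turns the commanded pose from where the row before left it; what a row does not reach is not made up. A row lasts 1/12 s, in which the tool goes at most 41.7 mm and 7.16 degrees, less where a joint would pass 70% of its speed; a pose out of reach is approached as far as the arm can. A call with a gripper value outside its range is refused whole. The fingers move at their own pace and stop on an object; "newtons" is the grip in N (left out, the last holds). Time passes only in rows, so rows that do not move let the fingers close. It gives the time, the measured TCP pose, the force, the opening and the grip force at its end, in the units of the state.
- robot.get_obs(): the state, without advancing time (a new reading comes with each control period).
- eyes.camera(name): name is "scene" or "top"; returns the picture (420x560x3 uint8, red, green, blue); there is no depth.
- eyes.camera_model(name): a dict with "vfov" (degrees; the focal length in pixels is half the picture's height over the tangent of half this angle, whatever the lens; pixels are square), "cx", "cy" (the principal point, pixels), "dist_coeffs" ([k1, k2, p1, p2, k3] as OpenCV has them; the pictures are not rectified), "xyz" and "attitude" of the camera in the world. Camera axes: x right, y up, looking along -z (the intrinsics and any distortion apply to the point x, -y, -z); pixel columns grow to the right and rows downward; lengths in m; the calibration is good to about 2 mm. A picture is of the moment at which its call begins. camera_model takes no time and is no camera call.
- job.job_done(): hands the job in; it is judged then, once.
The state is a dict: "time_s": time; "joints": joint angles; "joint_vel": joint speeds; "joint_efforts": joint torques, N m; "tool_pos": TCP position; "tool_rot": TCP orientation; "contact_force": force on the tool from outside, world axes, zero at the start; "torque": the same for the moment, N m; "gripper_width": opening from 0.0 (shut) to 1.0 (fully open); "grasp_force": force on a finger pad.
Only numpy, scipy, OpenCV 4.12 (cv2) and the standard library are available. Lean on these libraries where they do the work, as an engineer would, in place of code of your own. Each camera call takes 0.05 s, during which the arm holds its last target. There are 200 camera calls.

### The job

The manifold is ready to fit: use the forked puller, not the fingers, to pop every cap straight up out of its port. Nest the caps upright on the cork mat, largest first, each smaller one standing inside the next larger one there is, and then stand the puller back on its plywood board. Leave the other things on the bench alone.

Things in the scene. Friction and masses are not known exactly. Their poses are not given: they have to be found in the camera images.
- cap_large_mid (a point): centre (on the axis, 24 mm above the foot's underside) of the large black plastic cap, 200 g: hollow cup, wall outside 50 mm across, inside 46 mm across, foot disc 54 mm across; 48 mm tall; closed foot 8 mm thick; flange at the top 70 mm across, 6 mm thick. z up along the cap. At the start it is pushed into its port, foot on the manifold base, with 16 mm free under the flange. May be absent
- port_large: upright aluminium stub tube, 26 mm tall, 70 mm outside, for the large cap; fixed; origin at the centre of its lower end, axes as the manifold's. Two sprung balls inside (bosses on its x sides) hold the cap's foot: it pops out at a straight upward pull of about 10 N, and is then free
- cap_medium_mid (a point): centre (on the axis, 34 mm above the foot's underside) of the medium black plastic cap, 100 g: hollow cup, wall outside 33 mm across, inside 29 mm across, foot disc 37 mm across; 68 mm tall; closed foot 8 mm thick; flange at the top 70 mm across, 6 mm thick. z up along the cap. At the start it is pushed into its port, foot on the manifold base, with 16 mm free under the flange. May be absent
- port_medium: upright aluminium stub tube, 46 mm tall, 53 mm outside, for the medium cap; fixed; origin at the centre of its lower end, axes as the manifold's. Two sprung balls inside (bosses on its x sides) hold the cap's foot: it pops out at a straight upward pull of about 10 N, and is then free
- cap_small_mid (a point): centre (on the axis, 44 mm above the foot's underside) of the small black plastic cap, 60 g: solid stem 17 mm across, foot disc 21 mm across; 88 mm tall; closed foot 8 mm thick; flange at the top 70 mm across, 6 mm thick. z up along the cap. At the start it is pushed into its port, foot on the manifold base, with 16 mm free under the flange. May be absent
- port_small: upright aluminium stub tube, 66 mm tall, 37 mm outside, for the small cap; fixed; origin at the centre of its lower end, axes as the manifold's. Two sprung balls inside (bosses on its x sides) hold the cap's foot: it pops out at a straight upward pull of about 10 N, and is then free
- manifold: flat aluminium base casting 110 x 300 x 12 mm, fixed, carrying the three ports in a row along its y axis, 95 mm apart, in any order; origin at the centre of its underside, x across it to the side away from the robot
- puller_grip (a point): centre of the puller's wooden grip, 44 (x) x 18 (y) x 42 (z) mm; 300 g. x points along the fork to its open end, z up. Steel fork below, 6 mm thick, underside 63 mm below this point; two 9 mm prongs, slot between them 60 mm wide, from 41 mm behind this point (closed by an upright) to 40 mm ahead (open). 28 mm free height between fork and upper arm. Stands on its fork
- mat: brown cork mat 160 x 160 x 3 mm lying on the bench, fixed; origin at the centre of its underside
- board: plywood board 140 x 140 x 6 mm on the bench, fixed, where the puller stands; origin at the centre of its underside
- jar_screws: screw-top jar of screws, 68 x 68 x 95 mm, a bystander standing loose on the bench; origin at the centre of its underside
- electrical_tape: roll of black tape, 58 x 56 x 19 mm, a bystander standing loose on the bench; origin at the centre of its underside
- tape_measure: yellow tape measure, 38 x 89 x 62 mm, a bystander standing loose on the bench; origin at the centre of its underside
- sanding_block: cork sanding block, 56 x 94 x 31 mm, a bystander standing loose on the bench; origin at the centre of its underside
Mind the look-alikes: they are no part of the job. What is shaped like the part that bears cap_medium_mid but green is not meant.

How it is judged:
On the way, in this order (a step that is already met when the one before it is completed fails the run):
1. the large cap stands upright on the mat, let go by the puller (z of cap_large_mid in the frame of mat between 0.023 and 0.031 m and horizontal distance between cap_large_mid and mat below 0.06 m and angle between cap_large_mid's own z axis and vertical below 0.15 rad and contact force between puller and cap_large below 0.2 N), for 0.2 s.
2. the medium cap stands on the mat, inside the large one if there is one, let go by the puller (z of cap_medium_mid in the frame of mat between 0.033 and 0.05 m and horizontal distance between cap_medium_mid and mat below 0.06 m and angle between cap_medium_mid's own z axis and vertical below 0.15 rad and horizontal distance between cap_medium_mid and cap_large_mid below 0.012 m and z of cap_medium_mid in the frame of cap_large_mid between 0.007 and 0.023 m and contact force between puller and cap_medium below 0.2 N), for 0.2 s.
3. the small cap stands inside the others on the mat, let go by the puller (z of cap_small_mid in the frame of mat between 0.043 and 0.068 m and horizontal distance between cap_small_mid and mat below 0.06 m and angle between cap_small_mid's own z axis and vertical below 0.15 rad and horizontal distance between cap_small_mid and cap_medium_mid below 0.012 m and z of cap_small_mid in the frame of cap_medium_mid between 0.007 and 0.023 m and horizontal distance between cap_small_mid and cap_large_mid below 0.016 m and z of cap_small_mid in the frame of cap_large_mid below 0.042 m and contact force between puller and cap_small below 0.2 N), for 0.2 s.
At the end, for the whole second after the job is handed in: every cap present stands upright (within 0.15 rad) and at rest on the mat, within 60 mm of its centre, each smaller one with its foot on the floor of the next larger one present (axes within 12 mm); the puller stands upright on its board, its grip within 50 mm of the board's centre (z of cap_large_mid in the frame of mat between 0.023 and 0.031 m and horizontal distance between each of cap_large_mid, cap_medium_mid, cap_small_mid and mat below 0.06 m and angle between each of cap_large_mid, cap_medium_mid, cap_small_mid's own z axis and vertical below 0.15 rad and z of cap_medium_mid in the frame of mat between 0.033 and 0.05 m and horizontal distance between cap_medium_mid and cap_large_mid below 0.012 m and z of cap_medium_mid in the frame of cap_large_mid between 0.007 and 0.023 m and z of cap_small_mid in the frame of mat between 0.043 and 0.068 m and horizontal distance between cap_small_mid and cap_medium_mid below 0.012 m and z of cap_small_mid in the frame of cap_medium_mid between 0.007 and 0.023 m and horizontal distance between cap_small_mid and cap_large_mid below 0.016 m and z of cap_small_mid in the frame of cap_large_mid below 0.042 m and horizontal distance between puller_grip and board below 0.05 m and angle between puller_grip's own z axis and vertical below 0.1 rad and z of puller_grip in the frame of board between 0.064 and 0.074 m and linear speed of each of cap_large, cap_medium, cap_small, puller below 0.02 m/s); the robot touches nothing.
It fails at once if the fingers pull at the large cap while it is still in its port (contact force between the fingers and cap_large above 0.5 N and horizontal distance between cap_large_mid and port_large below 0.006 m and z of cap_large_mid in the frame of port_large below 0.036 m).
It fails at once if the fingers pull at the medium cap while it is still in its port (contact force between the fingers and cap_medium above 0.5 N and horizontal distance between cap_medium_mid and port_medium below 0.006 m and z of cap_medium_mid in the frame of port_medium below 0.046 m).
It fails at once if the fingers pull at the small cap while it is still in its port (contact force between the fingers and cap_small above 0.5 N and horizontal distance between cap_small_mid and port_small below 0.006 m and z of cap_small_mid in the frame of port_small below 0.056 m).
It fails at once if a bystander is pushed more than 3 cm (distance of any of jar_screws, electrical_tape, tape_measure, sanding_block from where it was at the start of the episode above 0.03 m).
Of cap_large, cap_medium, cap_small only 2 to 3 are there at a start; the rules pass over those that are not, and their reading is None.
At some moment in a run one of puller may be knocked a few centimetres aside while the robot is not near it.
Once in a run the grip may slacken for a moment while it holds something.
It also fails if it takes over 210 s, if anything falls off the work surface, if the arm or the gripper's body presses on something with over 40 N, if the wrist force passes 120 N, or if a joint passes its speed limit or range.

## Working session

There is one attempt and no reset: what is moved stays moved. The work goes in short steps, Python scripts to look and compute and a tool call to move; the robot and the scene stay as the last step left them, time stands still between calls to the robot, and variables do not carry over. Pictures are saved under pics/ and viewed, at most 14 in all, crops included, and the job is handed in when it is done.

Besides the shell and the picture viewer there is one more tool, called after ">>>" as a command line: name --argument value ..., lists and objects as JSON in quotes. send_rows: Moves the arm, as the interface text tells. Its arguments: {"type":"object","properties":{"slide":{"type":"array"},"angular":{"type":"array"},"gripper":{"type":"array"},"newtons":{"type":"number"}},"required":["slide","angular","gripper"]}

```bash
ls; mkdir -p pics; cat > h.py <<'E'
import numpy as np, cv2
from scipy.spatial.transform import Rotation as R
from plant import robot, eyes, job
def q2R(q): return R.from_quat([q[1],q[2],q[3],q[0]])
def cam(n):
    m=eyes.camera_model(n); f=210/np.tan(np.radians(m['vfov']/2))
    K=np.array([[f,0,m['cx']],[0,f,m['cy']],[0,0,1.]])
    return K,np.array(m['dist_coeffs'],float),np.array(m['xyz']),q2R(m['attitude']).as_matrix()@np.diag([1,-1,-1])
def ray(n,uv):
    K,d,c,M=cam(n); p=cv2.undistortPoints(np.array([[uv]],float),K,d)[0,0]
    return c,M@np.array([p[0],p[1],1])
def at(n,uv,z):
    c,r=ray(n,uv); return c+r*(z-c[2])/r[2]
def proj(n,P):
    K,d,c,M=cam(n); Q=(np.atleast_2d(P)-c)@M
    return cv2.projectPoints(Q.reshape(-1,1,3),np.zeros(3),np.zeros(3),K,d)[0].reshape(-1,2)
def snap(n,f=None):
    im=eyes.camera(n)
    if f: cv2.imwrite('pics/'+f,cv2.cvtColor(im,cv2.COLOR_RGB2BGR))
    return im
E
python3 - <<'E'
from h import *
for n in('scene','top'):
    snap(n,n+'0.png'); print(n,eyes.camera_model(n))
print(robot.get_obs(),robot.pinch_z)
E
```

```text
pics
scene {'vfov': 44.627582370853474, 'cx': 283.7864893029005, 'cy': 213.39394794956834, 'dist_coeffs': array([-0.10155155,  0.        ,  0.        ,  0.        ,  0.        ]), 'xyz': array([-0.00344908, -0.50037646,  0.84379828]), 'attitude': array([ 0.85958528,  0.37596607, -0.14454246, -0.31443622])}
top {'vfov': 54.08821687476914, 'cx': 284.24551420926286, 'cy': 208.73533311943788, 'dist_coeffs': array([-0.11311888,  0.        ,  0.        ,  0.        ,  0.        ]), 'xyz': array([0.35349616, 0.13410197, 1.1602162 ]), 'attitude': array([-0.69502858, -0.07038089,  0.05113722,  0.71369937])}
{'time_s': 0.1, 'joints': array([ 1.12629115e+00,  1.04604671e-01,  9.65845087e-02,  1.56387654e+00,
       -1.03819358e-05,  1.35311128e+00]), 'joint_vel': array([ 0.00137769, -0.00156362,  0.00202041,  0.00081383, -0.00017407,
        0.00053564]), 'joint_efforts': array([ 5.83284243e-03, -5.58205783e+01,  5.04724932e+01,  1.30888019e-02,
       -2.49896430e-04, -3.41489439e-06]), 'tool_pos': array([0.13479346, 0.58438376, 0.23064114]), 'tool_rot': array([-1.73944778e-04,  1.13167092e-01,  9.93575818e-01, -5.21991090e-04]), 'contact_force': array([-1.42277168, -0.22674033, -0.722764  ]), 'torque': array([ 0.01072805, -0.00032128, -0.01234703]), 'grasp_force': 0.0, 'gripper_width': 0.9971372388758545} -0.0187
```

View pics/scene0.png

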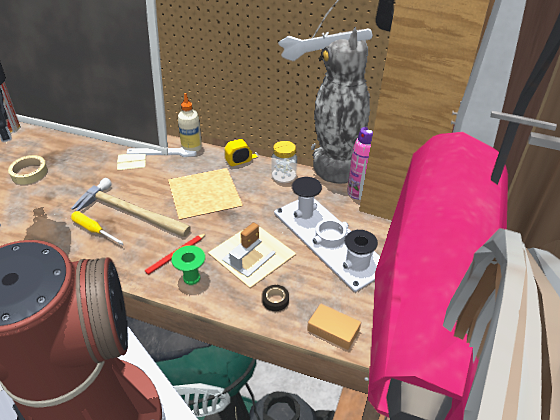

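View pics/top0.png

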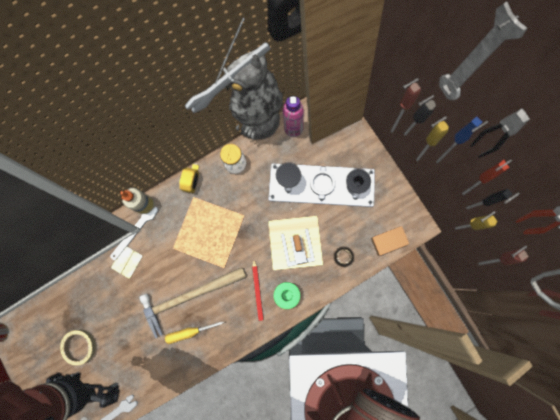

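The scene view shows the manifold with two caps, in its end ports at (306,187) and (360,243), and an empty middle port at (330,233). The puller stands on the board at (247,245), and the cork mat is at (205,192). The green look-alike is at (188,262). I'll zoom in on both views.

```bash
python3 - <<'E'
import cv2,numpy as np
a=cv2.imread('pics/scene0.png')[165:300,200:400]; b=cv2.imread('pics/top0.png')[150:275,260:385]
a=cv2.resize(a,None,fx=4,fy=4,interpolation=cv2.INTER_CUBIC); b=cv2.resize(b,(600,600),interpolation=cv2.INTER_CUBIC)
cv2.imwrite('pics/a.png',a);cv2.imwrite('pics/b.png',b)
E
```

```text
(no output)
```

View pics/a.png

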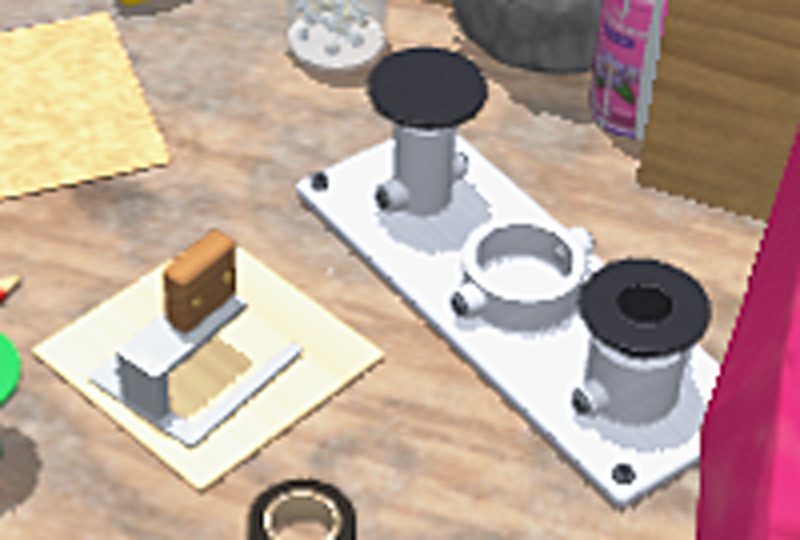

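View pics/b.png

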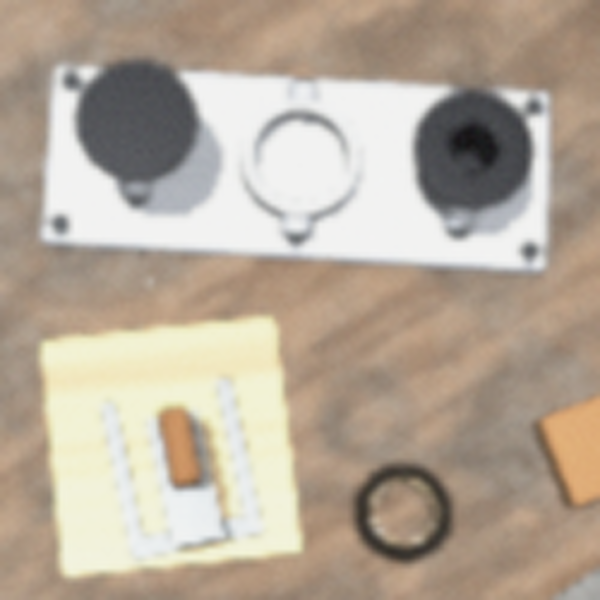

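```bash
cat >> h.py <<'E'
from scipy.optimize import minimize
def box(x,y,yaw,z0,dx,dy,dz):
    c=np.array([[sx*dx/2,sy*dy/2,sz*dz] for sx in(-1,1) for sy in(-1,1) for sz in(0,1)])
    c[:,:2]=c[:,:2]@np.array([[np.cos(yaw),np.sin(yaw)],[-np.sin(yaw),np.cos(yaw)]]); return c+[x,y,z0]
def disc(x,y,z0,r,h):
    t=np.linspace(0,2*np.pi,48,endpoint=False)
    return np.concatenate([np.c_[x+r*np.cos(t),y+r*np.sin(t),0*t+z] for z in(z0,z0+h)])
def fill(n,P):
    m=np.zeros((420,560),np.uint8); h=cv2.convexHull(proj(n,P).astype(np.float32))[:,0]
    cv2.fillConvexPoly(m,np.round(h*16).astype(np.int32),255,cv2.LINE_AA,4); return m/255.
def fit(masks,model,p0,step):
    """silhouette fit: masks {cam: float mask}; model(p)->points"""
    def cost(p): return sum(np.abs(fill(n,model(p))-m).sum()/m.sum() for n,m in masks.items())
    s=np.vstack([p0]+[np.array(p0)+np.eye(len(p0))[i]*step[i] for i in range(len(p0))])
    r=minimize(cost,p0,method='Nelder-Mead',options=dict(initial_simplex=s,xatol=1e-5,fatol=1e-5)); return r.x,r.fun
def near(im,n,P,rad,test):
    """largest blob passing test(hsv) near projected P"""
    hsv=cv2.cvtColor(im,cv2.COLOR_RGB2HSV).astype(int); m=test(hsv[...,0],hsv[...,1],hsv[...,2]).astype(np.uint8)
    k=np.zeros_like(m); u=proj(n,P)[0]; cv2.circle(k,tuple(int(round(a)) for a in u),rad,1,-1); m*=k
    c,l,s,_=cv2.connectedComponentsWithStats(m); i=1+np.argmax(s[1:,4]) if c>1 else 0
    return (l==i).astype(float) if c>1 else m.astype(float)
dark=lambda h,s,v:(v<80)
brown=lambda h,s,v:(h<20)&(s>110)&(v>60)&(v<220)
E
python3 - <<'E'
from h import *
b=lambda u,v:(260+u/4.8-.4,150+v/4.8-.4); a=lambda u,v:(200+u/4-.4,165+v/4-.4)
mf=np.array([at('top',b(*p),.012) for p in[(55,65),(550,92),(545,268),(42,243)]]);print('manifold',mf,mf.mean(0),np.linalg.norm(np.diff(mf,axis=0),axis=1))
print('scene corners',at('scene',a(297,185),.012),at('scene',a(622,508),.012))
bd=np.array([at('top',b(*p),.006) for p in[(42,342),(275,318),(300,550),(65,577)]]);print('board',bd.mean(0),np.linalg.norm(np.diff(bd,axis=0),axis=1))
bs=np.array([at('scene',a(*p),.006) for p in[(35,350),(240,245),(383,355),(202,490)]]);print('board s',bs.mean(0))
ims={n:cv2.cvtColor(cv2.imread(f'pics/{n}0.png'),cv2.COLOR_BGR2RGB) for n in('scene','top')}
for nm,uv,z,sc in[('medium',b(473,150),.08,a(645,305)),('small',b(137,122),.1,a(427,85))]:
    P=at('top',uv,z); print(nm,'top',P,'scene',at('scene',sc,z))
    mk={n:near(ims[n],n,P,28,dark) for n in ims}
    for n in mk:
        cs,_=cv2.findContours(mk[n].astype(np.uint8),0,2); mk[n]=cv2.fillPoly(np.zeros((420,560),np.uint8),cs,1).astype(float)
    for S in(['scene'],['top'],['scene','top']):
        print(nm,S,fit({n:mk[n] for n in S},lambda p:disc(p[0],p[1],z-.006,.035,.006),P[:2],[.01,.01]))
g=at('top',b(178,440),.085); print('grip guess',g)
mk={n:near(ims[n],n,np.array([g[0],g[1],.07]),22,brown) for n in ims}; print([m.sum() for m in mk.values()])
for S in(['scene'],['top'],['scene','top']):print(fit({n:mk[n] for n in S},lambda p:box(p[0],p[1],p[2],.048,.044,.018,.042),[g[0],g[1],.1],[.01,.01,.2]))
print('tips',at('top',b(110,403),.012),at('top',b(225,380),.012),'backcorners',at('scene',a(190,443),.012),at('scene',a(92,378),.012))
mat=near(ims['top'],'top',np.array([.5,.4,0]),5,brown)
mc=[(192,197),(244,215),(224,268),(173,248)]
m=np.array([at('top',p,.003) for p in mc]);print('mat',m,m.mean(0),np.linalg.norm(np.diff(m,axis=0),axis=1))
E
```

```text
manifold [[ 0.68862283  0.19805223  0.012     ]
 [ 0.66286438 -0.09902254  0.012     ]
 [ 0.55566381 -0.08918853  0.012     ]
 [ 0.57940565  0.20774804  0.012     ]] [0.62163917 0.0543973  0.012     ] [0.2981894  0.10765069 0.29788421]
scene corners [0.58109794 0.20587561 0.012     ] [ 0.55151955 -0.09366837  0.012     ]
board [0.4574769  0.13503713 0.006     ] [0.13843952 0.13689935 0.1372707 ]
board s [0.4594139  0.13048738 0.006     ]
medium top [ 0.6121065  -0.03962611  0.08      ] scene [ 0.61384402 -0.04054859  0.08      ]
medium ['scene'] (array([ 0.61737519, -0.03714204]), np.float64(0.20853404983526852))
medium ['top'] (array([ 0.61928126, -0.04414344]), np.float64(0.8808278867102396))
medium ['scene', 'top'] (array([ 0.61742809, -0.0376079 ]), np.float64(1.0942829743610971))
small top [0.62873296 0.14831535 0.1       ] scene [0.63083293 0.14918481 0.1       ]
small ['scene'] (array([0.63314572, 0.15105324]), np.float64(0.20579638953702567))
small ['top'] (array([1.32006108, 0.26979973]), np.float64(1.0))
small ['scene', 'top'] (array([2.60062749, 0.50337395]), np.float64(2.0))
grip guess [0.45342497 0.13073272 0.085     ]
[np.float64(229.0), np.float64(68.0)]
(array([0.45146051, 0.12966276, 0.49318395]), np.float64(0.7984073978936552))
(array([0.44872855, 0.13163911, 0.06521508]), np.float64(1.3270472895040368))
(array([0.45403835, 0.13259475, 0.45375927]), np.float64(2.2325103378109525))
tips [0.48295564 0.16960902 0.012     ] [0.49461674 0.10201834 0.012     ] backcorners [0.4069965  0.08511675 0.012     ] [0.39412934 0.15652964 0.012     ]
mat [[0.59747713 0.43063972 0.003     ]
 [0.54022854 0.27884292 0.003     ]
 [0.3909014  0.33675355 0.003     ]
 [0.45040334 0.48409987 0.003     ]] [0.4947526  0.38258401 0.003     ] [0.16223339 0.16016316 0.15890695]
```

>>> send_rows --slide '[[1.57,-2.27,-0.3],[1.57,-2.27,-0.3],[1.57,-2.27,-0.3],[1.57,-2.27,-0.3],[1.57,-2.27,-0.3],[1.57,-2.27,-0.3],[1.57,-2.27,-0.3],[1.57,-2.27,-0.3],[1.57,-2.27,-0.3],[1.57,-2.27,-0.3],[1.57,-2.27,-0.3],[1.57,-2.27,-0.3],[1.57,-2.27,-0.3],[1.57,-2.27,-0.3],[1.57,-2.27,-0.3],[1.57,-2.27,-0.3],[1.57,-2.27,-0.3],[1.57,-2.27,-0.3],[1.57,-2.27,-0.3],[1.57,-2.27,-0.3]]' --angular '[[0,0,1.15],[0,0,1.15],[0,0,1.15],[0,0,1.15],[0,0,1.15],[0,0,1.15],[0,0,1.15],[0,0,1.15],[0,0,1.15],[0,0,1.15],[0,0,1.15],[0,0,1.15],[0,0,1.15],[0,0,1.15],[0,0,1.15],[0,0,1.15],[0,0,1.15],[0,0,1.15],[0,0,1.15],[0,0,1.15]]' --gripper '[1,1,1,1,1,1,1,1,1,1,1,1,1,1,1,1,1,1,1,1]' --newtons 80

```text
time_s: 1.77
tool_pos: [0.4493, 0.1294, 0.1709]
tool_rot: [-0.0, -0.088, 0.996, 0.0]
contact_force: [0.8, -0.2, 0.1]
gripper_width: 0.998
grasp_force: 0.0
```

```bash
python3 - <<'E'
from h import *
o=robot.get_obs(); print(o['tool_pos'],q2R(o['tool_rot']).as_matrix())
im=snap('scene','s1.png'); c=cv2.resize(cv2.imread('pics/s1.png')[150:300,170:370],None,fx=4,fy=4,interpolation=cv2.INTER_CUBIC); cv2.imwrite('pics/s1c.png',c)
E
```

```text
[0.44933366 0.12936571 0.17092423] [[-9.84650576e-01 -1.74536933e-01 -3.18994121e-04]
 [-1.74536985e-01  9.84650609e-01  1.40256749e-04]
 [ 2.89617773e-04  1.93780161e-04 -9.99999939e-01]]
```

View pics/s1c.png

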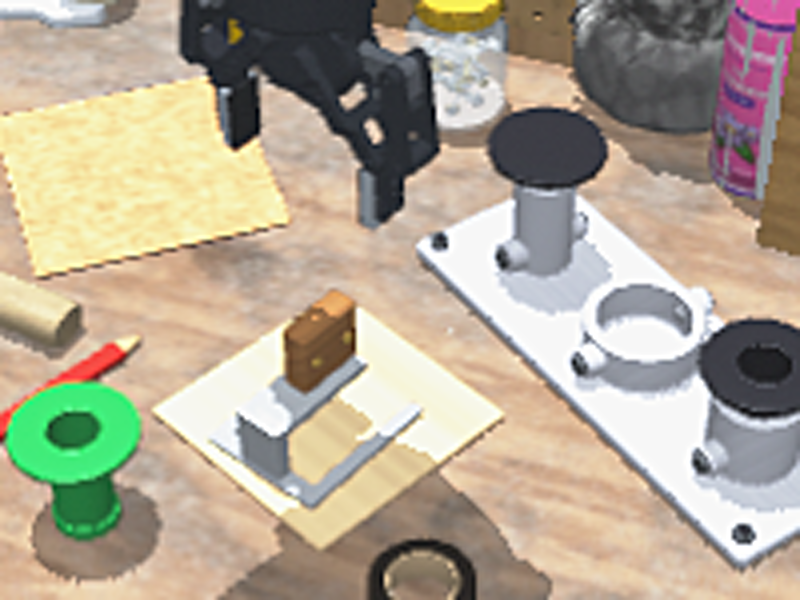

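The puller is still where I measured it, with its grip at about (320,340) in the crop, and the open fingers are above it and lined up. Next I lower the tool and grip.

>>> send_rows --slide '[[0,0,-1.4],[0,0,-1.4],[0,0,-1.4],[0,0,-1.4],[0,0,-1.4],[0,0,-1.4],[0,0,-1.4],[0,0,-1.4],[0,0,0],[0,0,0],[0,0,0],[0,0,0],[0,0,0],[0,0,0],[0,0,0],[0,0,0],[0,0,0],[0,0,0],[0,0,0]]' --angular '[[0,0,0],[0,0,0],[0,0,0],[0,0,0],[0,0,0],[0,0,0],[0,0,0],[0,0,0],[0,0,0],[0,0,0],[0,0,0],[0,0,0],[0,0,0],[0,0,0],[0,0,0],[0,0,0],[0,0,0],[0,0,0],[0,0,0]]' --gripper '[1,1,1,1,1,1,1,1,1,-1,-1,-1,-1,-1,-1,-1,-1,-1,-1]' --newtons 80

```text
time_s: 3.4
tool_pos: [0.4494, 0.1306, 0.0599]
tool_rot: [0.001, -0.087, 0.996, -0.0]
contact_force: [0.1, -0.7, 5.6]
gripper_width: 0.199
grasp_force: 79.4
```

>>> send_rows --slide '[[0,0,0.4],[0,0,1.0],[0,0,1.4],[0,0,1.5],[0,0,1.4],[0.3,-0.9,0],[0.7,-1.9,0],[0.8,-2.2,0],[0.8,-2.2,0],[0.8,-2.2,0],[0.8,-2.2,0],[0.8,-2.2,0],[0.8,-2.1,0],[0.8,-1.9,0],[0.3,-0.9,0],[0,0,0],[0,0,0]]' --angular '[[0,0,0],[0,0,0],[0,0,0],[0,0,0],[0,0,0],[0,0,0],[0,0,0],[0,0,0],[0,0,0],[0,0,0],[0,0,0],[0,0,0],[0,0,0],[0,0,0],[0,0,0],[0,0,0],[0,0,0]]' --gripper '[-1,-1,-1,-1,-1,-1,-1,-1,-1,-1,-1,-1,-1,-1,-1,-1,-1]'

```text
time_s: 4.82
tool_pos: [0.5173, -0.0564, 0.1157]
tool_rot: [-0.001, -0.087, 0.996, 0.001]
contact_force: [-0.0, 1.2, -3.2]
gripper_width: 0.194
grasp_force: 78.6
```

```bash
python3 - <<'E'
from h import *
o=robot.get_obs(); t=o['tool_pos'];print(t)
im=snap('scene','s2.png'); x0,y0=270,180; c=cv2.resize(cv2.imread('pics/s2.png')[y0:y0+130,x0:x0+170],None,fx=4,fy=4,interpolation=cv2.INTER_CUBIC)
# overlay predicted fork outline (prong inner edges at fork top) and cap flange underside
ya=.1755; X=np.array([np.cos(ya),np.sin(ya),0]);Y=np.array([-X[1],X[0],0]); g=t+[0,0,.009]
def dr(P,col):
    u=proj('scene',P); [cv2.circle(c,(int((a-x0+.5)*4),int((b-y0+.5)*4)),2,col,-1) for a,b in u]
dr(np.array([g+X*a+Y*s*b+[0,0,-.057] for a in np.linspace(-.041,.04,12) for s in(-1,1) for b in(.03,.039)]),(0,255,0))
dr(disc(.613,-.040,.074,.035,.006),(0,0,255)); dr(disc(.6298,.1488,.094,.035,.006),(0,0,255))
cv2.imwrite('pics/s2c.png',c)
E
```

```text
[ 0.51730922 -0.0564257   0.11570051]
```

View pics/s2c.png

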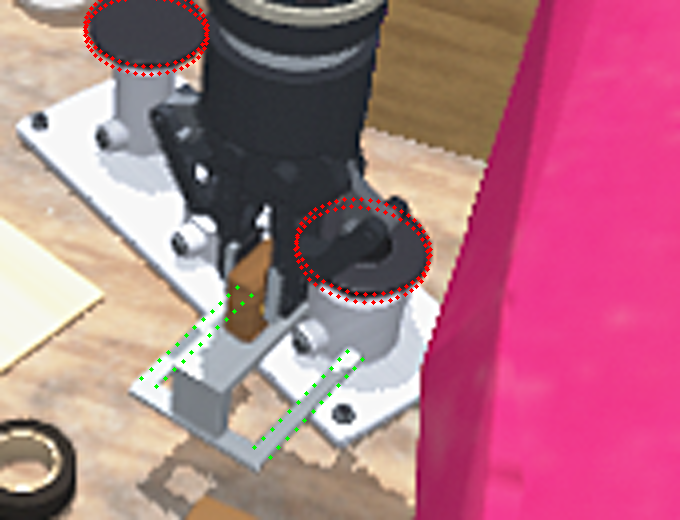

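The overlay matches: the prongs lie on their predicted outlines and the flange circles coincide with the caps. The fork is level with the gap under the medium cap, so I advance it.

>>> send_rows --slide '[[0.4,0.07,0.1],[0.8,0.14,0],[0.8,0.14,0],[0.8,0.14,0],[0.8,0.14,0],[0.8,0.14,0],[0.8,0.14,0],[0.8,0.14,0],[0.8,0.14,0],[0.8,0.14,0],[0.8,0.14,0],[0.8,0.14,0],[0.4,0.07,0],[0,0,0],[0,0,0]]' --angular '[[0,0,0],[0,0,0],[0,0,0],[0,0,0],[0,0,0],[0,0,0],[0,0,0],[0,0,0],[0,0,0],[0,0,0],[0,0,0],[0,0,0],[0,0,0],[0,0,0],[0,0,0]]' --gripper '[-1,-1,-1,-1,-1,-1,-1,-1,-1,-1,-1,-1,-1,-1,-1]' --newtons 110

```text
time_s: 6.12
tool_pos: [0.6139, -0.0395, 0.1171]
tool_rot: [-0.0, -0.087, 0.996, 0.0]
contact_force: [-0.5, 0.1, -2.4]
gripper_width: 0.191
grasp_force: 109.3
```

```bash
cat > view.py <<'E'
import sys
from h import *
# view.py out cam x0 y0 w h : overlay predicted fork at measured pose; extra discs x,y,z,r,h
out,n,x0,y0,w,h=sys.argv[1],sys.argv[2],*map(int,sys.argv[3:7]); off=.009
o=robot.get_obs(); t=o['tool_pos'];print(t,o['contact_force'],o['gripper_width'])
M=q2R(o['tool_rot']).as_matrix(); Y=M[:,1]; Z=-M[:,2]; X=np.cross(Y,Z)
s=4; c=cv2.cvtColor(snap(n),cv2.COLOR_RGB2BGR)[y0:y0+h,x0:x0+w]; c=cv2.resize(c,None,fx=s,fy=s,interpolation=cv2.INTER_CUBIC)
def dr(P,col): [cv2.circle(c,(int((a-x0+.5)*s),int((b-y0+.5)*s)),2,col,-1) for a,b in proj(n,P)]
g=t+off*Z
dr(np.array([g+X*a+Y*sg*b-.057*Z for a in np.linspace(-.041,.04,12) for sg in(-1,1) for b in(.03,.039)]),(0,255,0))
for a in sys.argv[7:]: dr(disc(*map(float,a.split(','))),(0,0,255))
cv2.imwrite('pics/'+out,c)
E
python3 view.py s3.png scene 290 190 150 110 .613,-.040,.074,.035,.006
```

```text
[ 0.61389832 -0.03949017  0.11712335] [-0.4530162   0.12391523 -2.38459824] 0.1912399770185865
```

View pics/s3.png

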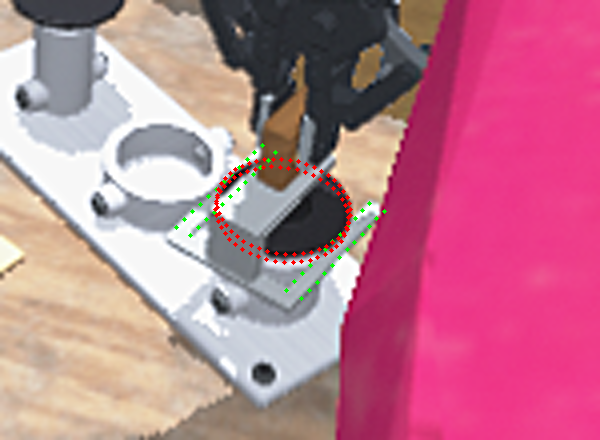

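The fork is under the flange and straddles the cap evenly, so I pull straight up.

>>> send_rows --slide '[[0,0,0.2],[0,0,0.2],[0,0,0.2],[0,0,0.2],[0,0,0.2],[0,0,0.2],[0,0,0.2],[0,0,0.3],[0,0,0.5],[0,0,0.8],[0,0,1.0],[0,0,1.0],[0,0,1.0],[0,0,1.0],[0,0,1.0],[0,0,1.0],[0,0,0.7],[0,0,0.4],[0,0,0]]' --angular '[[0,0,0],[0,0,0],[0,0,0],[0,0,0],[0,0,0],[0,0,0],[0,0,0],[0,0,0],[0,0,0],[0,0,0],[0,0,0],[0,0,0],[0,0,0],[0,0,0],[0,0,0],[0,0,0],[0,0,0],[0,0,0],[0,0,0]]' --gripper '[-1,-1,-1,-1,-1,-1,-1,-1,-1,-1,-1,-1,-1,-1,-1,-1,-1,-1,-1]'

```text
time_s: 7.75
tool_pos: [0.6144, -0.0397, 0.2195]
tool_rot: [0.001, -0.087, 0.996, -0.0]
contact_force: [-0.7, 0.4, -3.6]
gripper_width: 0.19
grasp_force: 108.9
```

```bash
python3 view.py s4.png scene 290 120 180 140 .613,-.040,.168,.035,.006
```

```text
[ 0.61436552 -0.03966533  0.21948504] [-0.68064917  0.35232268 -3.63191188] 0.19015845268019235
```

View pics/s4.png

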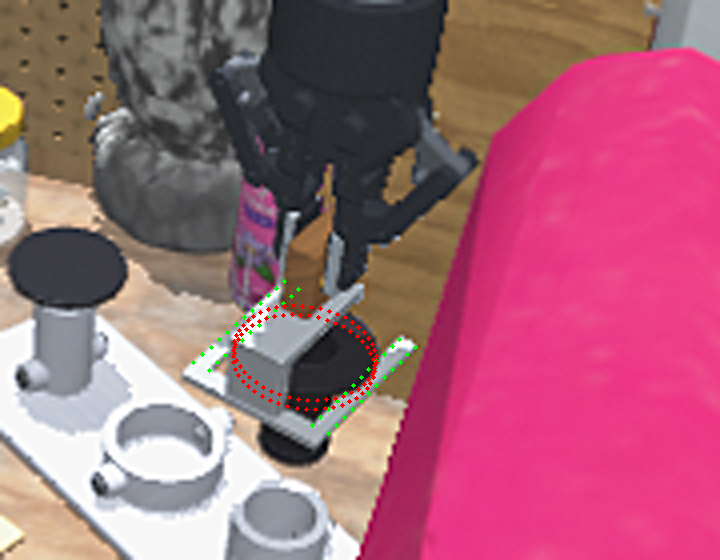

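The medium cap is out and hanging level in the fork, and the wrist force rose by about 1.2 N, which fits its weight. I move it gently back and then left to the mat.

>>> send_rows --slide '[[-0.3,0,0],[-0.6,0,0],[-0.9,0.1,0],[-1.2,0.2,0],[-1.2,0.4,0],[-1.2,0.6,0],[-1.2,0.9,0],[-1.0,1.2,0],[-0.8,1.5,0],[-0.6,1.7,0],[-0.4,1.9,0],[-0.2,2.0,0],[-0.1,2.0,0],[-0.1,2.0,0],[-0.1,2.0,0],[-0.1,2.0,0],[-0.1,2.0,0],[-0.1,2.0,0],[-0.1,2.0,0],[-0.1,2.0,0]]' --angular '[[0,0,0],[0,0,0],[0,0,0],[0,0,0],[0,0,0],[0,0,0],[0,0,0],[0,0,0],[0,0,0],[0,0,0],[0,0,0],[0,0,0],[0,0,0],[0,0,0],[0,0,0],[0,0,0],[0,0,0],[0,0,0],[0,0,0],[0,0,0]]' --gripper '[-1,-1,-1,-1,-1,-1,-1,-1,-1,-1,-1,-1,-1,-1,-1,-1,-1,-1,-1,-1]'

```text
time_s: 9.47
tool_pos: [0.509, 0.2269, 0.218]
tool_rot: [-0.0, -0.087, 0.996, 0.0]
contact_force: [0.2, -0.7, -3.4]
gripper_width: 0.191
grasp_force: 108.9
```

>>> send_rows --slide '[[-0.1,2.0,0],[-0.1,2.0,0],[-0.1,2.0,0],[-0.1,2.0,0],[-0.1,1.8,0],[0,1.5,0],[0,1.2,0],[0,0.9,0],[0,0.6,0],[0,0.3,0],[0,0,-0.5],[0,0,-1],[0,0,-1],[0,0,-1],[0,0,-1],[0,0,-0.8],[0,0,-0.6],[0,0,-0.3],[0,0,0]]' --angular '[[0,0,0],[0,0,0],[0,0,0],[0,0,0],[0,0,0],[0,0,0],[0,0,0],[0,0,0],[0,0,0],[0,0,0],[0,0,0],[0,0,0],[0,0,0],[0,0,0],[0,0,0],[0,0,0],[0,0,0],[0,0,0],[0,0,0]]' --gripper '[-1,-1,-1,-1,-1,-1,-1,-1,-1,-1,-1,-1,-1,-1,-1,-1,-1,-1,-1]'

```text
time_s: 11.05
tool_pos: [0.5045, 0.3682, 0.1554]
tool_rot: [-0.001, -0.087, 0.996, -0.0]
contact_force: [1.0, -0.1, -4.7]
gripper_width: 0.193
grasp_force: 109.3
```

```bash
python3 view.py s5.png scene 140 90 190 140 .4947,.3826,0,.06,0.003
```

```text
[0.50454967 0.36824475 0.15540221] [ 1.00997343 -0.07318232 -4.66150083] 0.1932458309423119
```

View pics/s5.png

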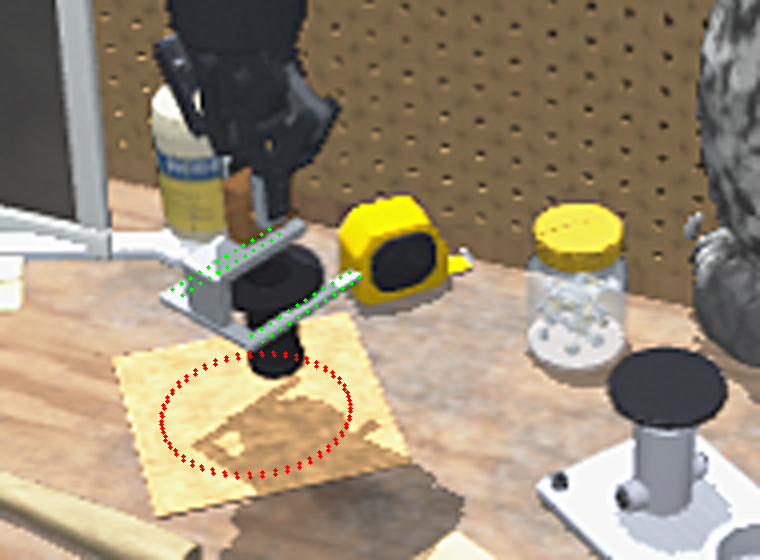

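The cap hangs in the fork above the mat, and the dotted target circle sits on the mat's centre at (255,415). I centre it and set it down.

>>> send_rows --slide '[[-0.3,0.4,0],[-0.4,0.6,0],[-0.3,0.4,0],[0,0,-0.5],[0,0,-0.8],[0,0,-0.8],[0,0,-0.7],[0,0,-0.5],[0,0,-0.3],[0,0,-0.3],[0,0,-0.3],[0,0,-0.3],[0,0,-0.3],[0,0,-0.2],[0,0,0],[0,0,0],[0,0,0]]' --angular '[[0,0,0],[0,0,0],[0,0,0],[0,0,0],[0,0,0],[0,0,0],[0,0,0],[0,0,0],[0,0,0],[0,0,0],[0,0,0],[0,0,0],[0,0,0],[0,0,0],[0,0,0],[0,0,0],[0,0,0]]' --gripper '[-1,-1,-1,-1,-1,-1,-1,-1,-1,-1,-1,-1,-1,-1,-1,-1,-1]'

```text
time_s: 12.52
tool_pos: [0.495, 0.3825, 0.1066]
tool_rot: [0.0, -0.087, 0.996, 0.0]
contact_force: [-0.3, -0.2, -3.1]
gripper_width: 0.197
grasp_force: 109.3
```

```bash
python3 view.py s6.png scene 140 120 160 110 .4947,.3826,.065,.035,.006
```

```text
[0.4950352  0.38252354 0.10657711] [-0.27657307 -0.21865179 -3.1265068 ] 0.19665041721554588
```

View pics/s6.png

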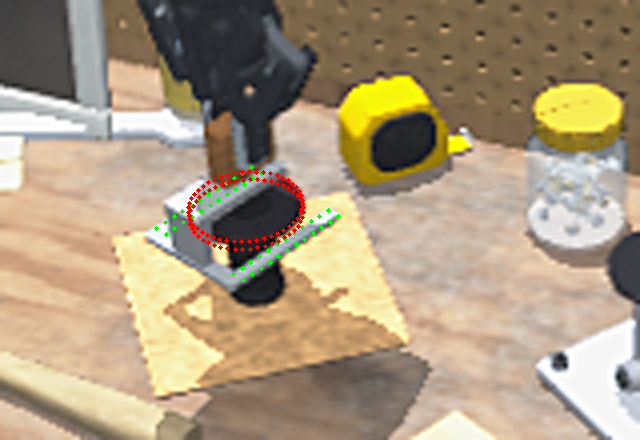

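The cap now stands on the mat, with its foot at (260,290) in the crop, and the fork is below the flange. I back the fork straight out.

>>> send_rows --slide '[[-0.2,-0.035,0],[-0.5,-0.09,0],[-0.8,-0.14,0],[-0.8,-0.14,0],[-0.8,-0.14,0],[-0.8,-0.14,0],[-0.8,-0.14,0],[-0.8,-0.14,0],[-0.8,-0.14,0],[-0.8,-0.14,0],[-0.8,-0.14,0],[-0.8,-0.14,0],[-0.8,-0.14,0],[-0.3,-0.05,0],[0,0,0],[0,0,0]]' --angular '[[0,0,0],[0,0,0],[0,0,0],[0,0,0],[0,0,0],[0,0,0],[0,0,0],[0,0,0],[0,0,0],[0,0,0],[0,0,0],[0,0,0],[0,0,0],[0,0,0],[0,0,0],[0,0,0]]' --gripper '[-1,-1,-1,-1,-1,-1,-1,-1,-1,-1,-1,-1,-1,-1,-1,-1]'

```text
time_s: 13.9
tool_pos: [0.397, 0.3654, 0.1065]
tool_rot: [0.0, -0.087, 0.996, 0.0]
contact_force: [-0.1, 0.2, -2.4]
gripper_width: 0.189
grasp_force: 109.3
```

```bash
python3 view.py s7.png scene 120 110 170 120 .4947,.3826,.065,.035,.006; python3 - <<'E'
from h import *
P=np.array([.495,.383,.071])
for n in('scene','top'):
    im=snap(n); m=near(im,n,P,24,dark); cs,_=cv2.findContours(m.astype(np.uint8),0,2); m=cv2.fillPoly(np.zeros((420,560),np.uint8),cs,1).astype(float)
    # union of flange and stem
    def mk(p): return disc(p[0],p[1],.065,.035,.006)
    k={n:m}
    def cost(p): return np.abs(np.maximum(fill(n,mk(p)),np.maximum(fill(n,disc(p[0],p[1],.003,.0185,.008)),fill(n,disc(p[0],p[1],.011,.0165,.055))))-m).sum()/m.sum()
    r=minimize(cost,[.495,.383],method='Nelder-Mead',options=dict(initial_simplex=[[.495,.383],[.505,.383],[.495,.373]])); print(n,m.sum(),r.x,r.fun)
E
```

```text
[0.39703866 0.36539708 0.10647725] [-0.06560527  0.2161797  -2.44676036] 0.18914648675882068
scene 563.0 [0.49802962 0.38708963] 0.25978476648208126
top 92.0 [1.59484375 1.31764844] 1.0
```

View pics/s7.png

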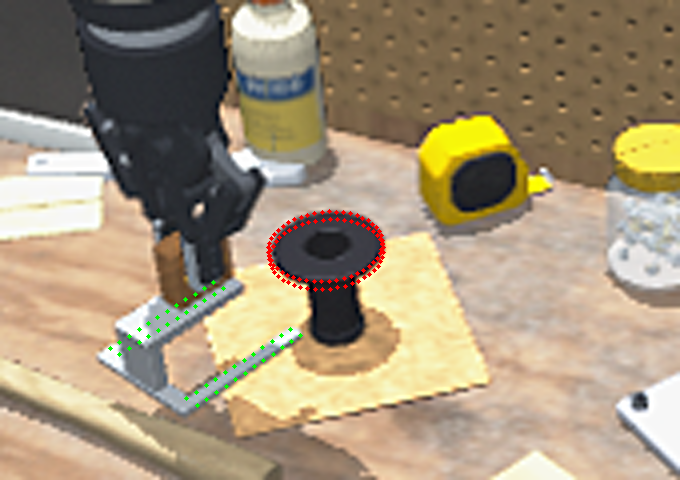

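The medium cap stands upright and matches the predicted circle at (.495,.383), and the fork is clear of it. Next is the small cap.

>>> send_rows --slide '[[0,0,0.5],[0,0,1.0],[0,0,1.0],[0,0,0.55],[0.3,-0.7,0],[0.6,-1.4,0],[1.0,-2.0,0],[1.2,-2.0,0],[1.2,-2.0,0],[1.2,-2.0,0],[1.2,-2.0,0],[1.2,-2.0,0],[1.2,-2.0,0],[1.2,-2.0,0],[1.2,-2.0,0],[1.1,-1.6,0],[0.9,-1.04,0],[0.5,-0.6,0],[0,0,0],[0,0,0]]' --angular '[[0,0,0],[0,0,0],[0,0,0],[0,0,0],[0,0,0],[0,0,0],[0,0,0],[0,0,0],[0,0,0],[0,0,0],[0,0,0],[0,0,0],[0,0,0],[0,0,0],[0,0,0],[0,0,0],[0,0,0],[0,0,0],[0,0,0],[0,0,0]]' --gripper '[-1,-1,-1,-1,-1,-1,-1,-1,-1,-1,-1,-1,-1,-1,-1,-1,-1,-1,-1,-1]'

```text
time_s: 15.72
tool_pos: [0.5366, 0.1321, 0.1367]
tool_rot: [-0.0, -0.087, 0.996, 0.0]
contact_force: [0.3, -0.1, -2.7]
gripper_width: 0.192
grasp_force: 109.1
```

```bash
sed -i 's/off=.009/off=.0075/' view.py; python3 view.py s8.png scene 220 140 160 120 .6298,.1488,.094,.035,.006
```

```text
[0.5366385  0.13214836 0.136676  ] [ 0.25470387 -0.12607849 -2.67068002] 0.19212147853013925
```

View pics/s8.png

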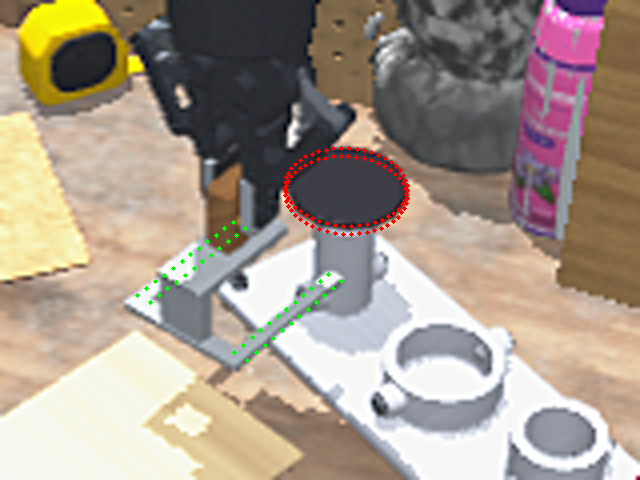

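The fork lines up with the small cap at (347,190), but it sits slightly low. I raise it 3 mm and advance.

>>> send_rows --slide '[[0,0,0.3],[0.4,0.07,0],[0.8,0.14,0],[0.8,0.14,0],[0.8,0.14,0],[0.8,0.14,0],[0.8,0.14,0],[0.8,0.14,0],[0.8,0.14,0],[0.8,0.14,0],[0.8,0.14,0],[0.8,0.14,0],[0.8,0.14,0],[0.1,0.04,0],[0,0,0],[0,0,0]]' --angular '[[0,0,0],[0,0,0],[0,0,0],[0,0,0],[0,0,0],[0,0,0],[0,0,0],[0,0,0],[0,0,0],[0,0,0],[0,0,0],[0,0,0],[0,0,0],[0,0,0],[0,0,0],[0,0,0]]' --gripper '[-1,-1,-1,-1,-1,-1,-1,-1,-1,-1,-1,-1,-1,-1,-1,-1]'

```text
time_s: 17.1
tool_pos: [0.6298, 0.1486, 0.1395]
tool_rot: [-0.0, -0.087, 0.996, 0.0]
contact_force: [-0.2, 0.1, -3.6]
gripper_width: 0.19
grasp_force: 109.1
```

```bash
python3 view.py s9.png scene 220 140 160 120 .6298,.1488,.094,.035,.006
```

```text
[0.62980646 0.14857194 0.13947921] [-0.17450713  0.06857832 -3.55423973] 0.19044092687051897
```

View pics/s9.png

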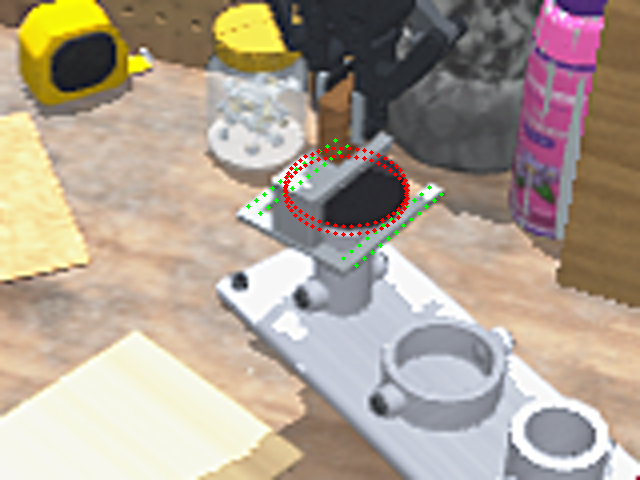

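The fork is seated under the small cap's flange, centred at (347,190). I pull it straight up.

>>> send_rows --slide '[[0,0,0.2],[0,0,0.2],[0,0,0.2],[0,0,0.2],[0,0,0.2],[0,0,0.2],[0,0,0.2],[0,0,0.3],[0,0,0.5],[0,0,0.8],[0,0,1.0],[0,0,1.0],[0,0,1.0],[0,0,1.2],[0,0,1.2],[0,0,1.0],[0,0,0.7],[0,0,0.4],[0,0,0]]' --angular '[[0,0,0],[0,0,0],[0,0,0],[0,0,0],[0,0,0],[0,0,0],[0,0,0],[0,0,0],[0,0,0],[0,0,0],[0,0,0],[0,0,0],[0,0,0],[0,0,0],[0,0,0],[0,0,0],[0,0,0],[0,0,0],[0,0,0]]' --gripper '[-1,-1,-1,-1,-1,-1,-1,-1,-1,-1,-1,-1,-1,-1,-1,-1,-1,-1,-1]'

```text
time_s: 18.73
tool_pos: [0.6303, 0.1484, 0.2459]
tool_rot: [0.001, -0.087, 0.996, 0.0]
contact_force: [0.9, -0.3, -3.6]
gripper_width: 0.195
grasp_force: 109.2
```

>>> send_rows --slide '[[-0.3,0,0],[-0.6,0,0],[-0.9,0.1,0],[-1.2,0.2,0],[-1.2,0.4,0],[-1.2,0.6,0],[-1.2,0.9,0],[-1.2,1.1,0],[-1.2,1.2,0],[-1.0,1.2,0],[-0.8,1.2,0],[-0.5,1.0,0],[-0.2,0.7,0],[0,0.3,0],[0,0,0],[0,0,0]]' --angular '[[0,0,0],[0,0,0],[0,0,0],[0,0,0],[0,0,0],[0,0,0],[0,0,0],[0,0,0],[0,0,0],[0,0,0],[0,0,0],[0,0,0],[0,0,0],[0,0,0],[0,0,0],[0,0,0]]' --gripper '[-1,-1,-1,-1,-1,-1,-1,-1,-1,-1,-1,-1,-1,-1,-1,-1]'

```text
time_s: 20.07
tool_pos: [0.5153, 0.2373, 0.2446]
tool_rot: [-0.0, -0.087, 0.996, -0.0]
contact_force: [0.2, 0.2, -3.9]
gripper_width: 0.193
grasp_force: 109.3
```

```bash
cat > cap.py <<'E'
from h import *
# fit hanging small cap: flange+stem+foot union vs dark mask, below fork only (visible stem), scene view
o=robot.get_obs(); t=o['tool_pos']; zf=t[2]+.0065-.057
print(t,o['contact_force'],o['gripper_width'])
im=snap('scene','cap.png'); bot=zf-.082
P=np.array([t[0],t[1],bot+.02]); m=near(im,'scene',P,22,dark)
print('mask',m.sum(),'pred foot uv',proj('scene',[t[0],t[1],bot]))
ys,xs=np.nonzero(m)
for y in range(ys.min(),ys.max()+1,2): print(y,xs[ys==y].min(),xs[ys==y].max(),end='; ')
# predicted silhouette per row
f=np.maximum(fill('scene',disc(t[0],t[1],bot,.0105,.008)),fill('scene',disc(t[0],t[1],bot+.008,.0085,.074)))>.5
print('\npred')
Y,X=np.nonzero(f)
for y in range(max(Y.min(),ys.min()),Y.max()+1,2): print(y,X[Y==y].min(),X[Y==y].max(),end='; ')
E
python3 cap.py
```

```text
[0.51526527 0.23730513 0.24462579] [ 0.1858026   0.22261606 -3.88156358] 0.19274098173440168
mask 139.0 pred foot uv [[242.51540676 183.37166152]]
154 242 242; 156 233 251; 158 233 252; 160 233 247; 162 235 244; 164 239 241; 
pred
154 237 245; 156 237 245; 158 237 245; 160 237 245; 162 237 245; 164 237 246; 166 238 246; 168 238 246; 170 238 246; 172 238 246; 174 238 246; 176 238 246; 178 238 246; 180 238 247; 182 238 247; 184 238 247; 186 239 245;
```

```bash
python3 - <<'E'
import cv2,numpy as np
im=cv2.imread('pics/cap.png'); 
for y in range(148,194,3): print(y,' '.join('%3d/%3d'%(im[y,x].mean(),int(im[y,x].max())-int(im[y,x].min())) for x in range(218,268,3)))
E
```

```text
148 179/ 54 177/ 20 250/  3 248/  6 171/ 15 182/ 16 111/  9  58/  5  42/  6  42/  4  43/  5  40/  6  64/  9  95/ 41  98/ 48  91/ 48  96/ 50
151 181/ 34 118/ 11 112/ 11 159/ 16 136/ 12 125/ 13  36/  5  43/  5  42/  5  42/  6  43/  5  43/  6  43/  4  24/ 12  85/ 58 255/  0 255/  0
154 254/  1 117/ 11 120/  9 119/ 10 112/ 10  32/  5  43/  6  43/  5  44/  5  42/  5  43/  5  42/  4  42/  5 167/  7 172/ 18 111/ 17  94/ 54
157 248/  6 114/ 10 119/ 10 120/ 12 114/ 10  38/  6  43/  5  43/  4  43/  5  42/  5  44/  4  42/  6  83/  7 182/ 20 127/ 15 174/ 58 163/ 58
160 233/ 14 109/  9 119/ 11 121/ 11 117/ 12  41/ 11  35/  3  34/  2  34/  4  27/  4  86/  8 193/ 18 121/ 15 185/ 52 192/ 47 178/ 42 184/ 62
163 202/ 29 119/ 11 161/ 16 118/  9 117/ 11 106/ 93  95/133  36/  4  21/  2 200/ 19 186/ 17 128/  9 184/ 45 176/ 44 183/ 39 186/ 41 181/ 49
166 166/ 24 176/ 22 167/ 41 110/ 10 179/ 17 174/ 16 195/ 28  79/  8 180/ 18 136/ 14 181/ 37 183/ 49 177/ 31 180/ 30 185/ 32 183/ 29 175/ 28
169 209/ 61 233/ 60 229/ 62 192/ 96 182/ 34 112/ 13 181/ 17 178/ 15 120/ 10  11/  9 169/ 43 184/ 31 170/ 36 181/ 30 182/
[... 439 characters left out ...]

181 220/ 71 215/ 80 211/ 85 219/ 71 223/ 67 169/ 31 189/ 38  65/  9  37/  4  42/  6 182/ 28 189/ 36 182/ 34 181/ 39 190/ 36 196/ 42 190/ 58
184 211/ 85 216/ 80 227/ 56 217/ 77 220/ 71 215/ 83 184/ 33 199/ 33  74/  7 109/ 15 196/ 37 176/ 37 188/ 34 169/ 43 187/ 40 195/ 45 191/ 50
187 224/ 64 218/ 75 214/ 82 223/ 64 221/ 70 208/ 92 174/ 29 179/ 32 189/ 34 184/ 32 172/ 32 177/ 26 174/ 24 166/ 41 172/ 47 181/ 52 185/ 43
190 215/ 89 221/ 71 219/ 74 218/ 73 211/ 85 221/ 69 184/ 87 195/ 40 178/ 35 171/ 28 180/ 30 181/ 23 191/ 25 183/ 26 179/ 33 179/ 43 186/ 50
193 164/100 215/ 82 216/ 77 215/ 80 210/ 87 207/ 90 215/ 85 175/ 43 174/ 47 182/ 50 192/ 51 198/ 33 181/ 37 180/ 41 174/ 51 177/ 39 180/ 44
```

```bash
cat > cap2.py <<'E'
from h import *
import sys
# fit cap x,y (z from fork) by stem/foot edges: visible part z below ztop
o=robot.get_obs(); t=o['tool_pos']; print(t,o['contact_force'][2])
im=snap('scene').astype(float).mean(2); D=1-np.clip((im-45)/(180-45),0,1)
for off in(.0055,.0075,.009):
    bot=t[2]+off-.057-.082
    def mod(p): return np.maximum(fill('scene',disc(p[0],p[1],bot,.0105,.008)),fill('scene',disc(p[0],p[1],bot+.008,.0085,.03)))
    u=proj('scene',[t[0],t[1],bot])[0]; yy,xx=np.mgrid[:420,:560]; W=(abs(xx-u[0])<12)&(yy>u[1]-12)&(yy<u[1]+12)
    cost=lambda p:(np.abs(mod(p)-D)*W).sum()
    r=minimize(cost,t[:2],method='Nelder-Mead',options=dict(initial_simplex=[t[:2],t[:2]+[.006,0],t[:2]+[0,.006]])); print(off,bot,r.x-t[:2],r.fun,cost(t[:2]))
E
python3 cap2.py
```

```text
[0.51532255 0.23708078 0.24463612] -2.8701119180067964
0.0055 0.11113612369160454 [0.0082356  0.00839302] 27.129992737835877 56.07944807552651
0.0075 0.11313612369160454 [0.00643971 0.00570508] 27.173275236020338 49.87305737109659
0.009 0.11463612369160454 [0.00519893 0.00515939] 30.551198257080607 46.94320987654321
```

>>> send_rows --slide '[[-0.1,0.4,0],[-0.1,0.8,0],[-0.2,1.2,0],[-0.2,1.5,0],[-0.3,1.6,0],[-0.3,1.6,0],[-0.3,1.6,0],[-0.2,1.6,0],[-0.2,1.5,0],[-0.1,1.2,0],[-0.1,0.8,0],[-0.1,0.4,0],[0,0.2,0],[0,0,-0.4],[0,0,-0.8],[0,0,-0.8],[0,0,-0.5],[0,0,-0.2],[0,0,0],[0,0,0]]' --angular '[[0,0,0],[0,0,0],[0,0,0],[0,0,0],[0,0,0],[0,0,0],[0,0,0],[0,0,0],[0,0,0],[0,0,0],[0,0,0],[0,0,0],[0,0,0],[0,0,0],[0,0,0],[0,0,0],[0,0,0],[0,0,0],[0,0,0],[0,0,0]]' --gripper '[-1,-1,-1,-1,-1,-1,-1,-1,-1,-1,-1,-1,-1,-1,-1,-1,-1,-1,-1,-1]'

```text
time_s: 21.83
tool_pos: [0.4929, 0.3812, 0.2178]
tool_rot: [-0.0, -0.087, 0.996, 0.0]
contact_force: [1.2, -0.6, -2.9]
gripper_width: 0.192
grasp_force: 109.3
```

```bash
python3 - <<'E'
from h import *
o=robot.get_obs(); t=o['tool_pos']; print(t,o['contact_force'])
q=[]
for n,(x0,y0,w,h) in(('scene',(160,70,100,120)),('top',(165,190,90,90))):
    c=cv2.cvtColor(snap(n),cv2.COLOR_RGB2BGR); cv2.imwrite(f'pics/f_{n}.png',c); c=c[y0:y0+h,x0:x0+w]; s=4.8
    c=cv2.resize(c,None,fx=s,fy=s,interpolation=cv2.INTER_CUBIC); c=np.clip(c.astype(float)*1.8,0,255).astype(np.uint8)
    c=cv2.copyMakeBorder(c,0,580-c.shape[0],0,0,cv2.BORDER_CONSTANT) if c.shape[0]<580 else c[:580]
    q.append(c[:, :400] if n=='top' else c[:,:400])
cv2.imwrite('pics/last.png',np.hstack(q)); print(q[0].shape)
E
```

```text
[0.49288635 0.3812334  0.21779533] [ 1.23850442 -0.58949555 -2.90260002]
(580, 400, 3)
```

View pics/last.png

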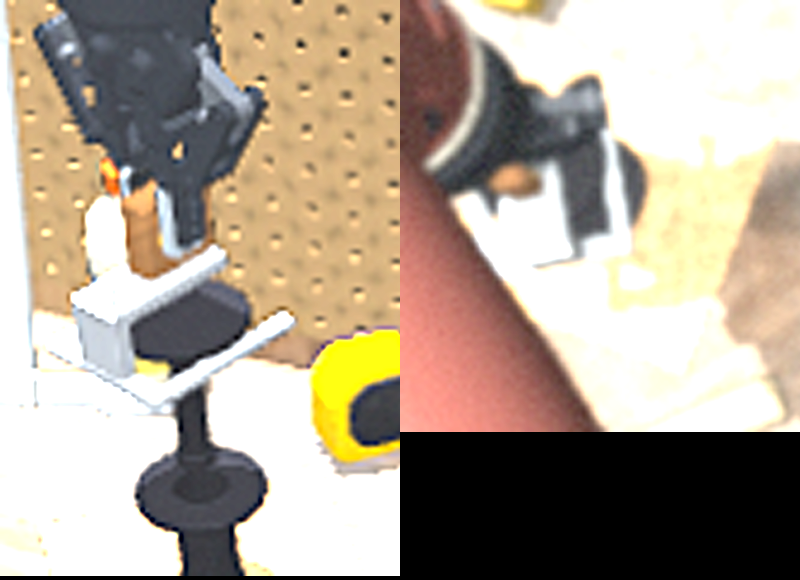

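The small cap hangs just above the medium one. Its stem is at x≈194 and the medium's hole at x≈202, so it's about 2 mm off sideways. I'll take exact numbers from the pixel values.

```bash
python3 - <<'E'
from h import *
g=cv2.imread('pics/f_scene.png').mean(2).astype(int)
print('    '+' '.join('%3d'%x for x in range(186,218)))
for y in range(148,184): print(y,' '.join('%3d'%g[y,x] for x in range(186,218)))
t=np.array([.4929,.3812,.2178])
print('flange top c',proj('scene',[[.495,.383,.071],[.498,.387,.071],[.495,.383,.073]]), 'foot bottom at tcp',proj('scene',[[t[0],t[1],t[2]+o-.139] for o in(.0055,.0075)]))
print('J x,y per mm',(proj('scene',[[.495,.383,.087],[.505,.383,.087],[.495,.393,.087],[.495,.383,.097]])[1:]-proj('scene',[.495,.383,.087]))/10)
E
```

```text
186 187 188 189 190 191 192 193 194 195 196 197 198 199 200 201 202 203 204 205 206 207 208 209 210 211 212 213 214 215 216 217
148 110 141 169 173 141 143 142 143 130  66 124 198 178 185 183 162 124 119 148 175 188 196 194 194 195 196 200 203 204 200 196 196
149 169 171 177 175 166 159 146 134 128 155 177 189 187 173 137 124 104  94 144 188 191 196 198 194 190 192 194 193 194 193 195 203
150 178 177 174 173 171 172 166 164 173 179 183 181 161 127 110  64  59  89 143 186 181 182 186 190 193 194 192 190 187 186 190 193
151 113 151 178 175 174 172 173 172 178 182 167 134 115  68  46  23  51  91 145 190 190 195 198 198 196 198 195 190 185 182 183 190
152 253 118 123 160 182 176 176 180 172 133 131 109  56  31  28  22  43 130 187 185 184 190 192 191 188 190 194 195 191 185 186 191
153 255 255 134 115 134 168 185 155 113  97  65  44  29  30  32  27  39 132 187 178 179 183 184 183 183 191 202 203 195 193 194 192
154 225 222 174 167 128 126 127 122 137 121  66  24  31  33  33  28  38 136 195 186 185 187 193 194 198 201 207 204 198 192 189 189
155 171 173 176 180 166 132 120 136 168 130  60 
[... 3353 characters left out ...]
35 227 225 222 216 213 211 213
181 206 211 216 213 213 223 232 234 233 235 219  12  28  32  32  32  32  32  33  32  33  31   9 152 217 222 222 223 223 217 207 211
182 216 220 223 221 222 221 216 221 228 229 205   5  27  36  35  36  35  35  33  35  33  29  14  89 201 220 221 222 222 220 211 213
183 218 217 222 226 227 221 212 213 214 216 197  50  24  33  35  35  35  37  35  34  34  30  13 108 220 235 228 224 223 220 220 219
flange top c [[200.93804462 170.91503104]
 [201.05509487 169.6731294 ]
 [200.86075897 170.27032585]] foot bottom at tcp [[200.11024207 167.28163765]
 [200.03157    166.62757721]]
J x,y per mm [[ 0.34169729 -0.15863834]
 [-0.22595085 -0.18974344]
 [-0.03932326 -0.32914649]]
```

>>> send_rows --slide '[[0,-0.1,0],[0,-0.1,0],[0,0,-0.3],[0,0,-0.4],[0,0,-0.3],[0,0,-0.3],[0,0,-0.3],[0,0,-0.2],[0,0,0],[0,0,0],[0,0,0]]' --angular '[[0,0,0],[0,0,0],[0,0,0],[0,0,0],[0,0,0],[0,0,0],[0,0,0],[0,0,0],[0,0,0],[0,0,0],[0,0,0]]' --gripper '[-1,-1,-1,-1,-1,-1,-1,-1,-1,-1,-1]'

```text
time_s: 22.85
tool_pos: [0.493, 0.3794, 0.2]
tool_rot: [0.0, -0.087, 0.996, 0.0]
contact_force: [0.4, 1.3, -3.8]
gripper_width: 0.196
grasp_force: 109.3
```

```bash
cat > px.py <<'E'
from h import *
import sys
y0,y1=map(int,sys.argv[1:3]); x0,x1=map(int,sys.argv[3:5]) if len(sys.argv)>3 else (186,218)
o=robot.get_obs(); print(o['tool_pos'],o['contact_force'])
g=snap('scene').mean(2).astype(int)
print('    '+' '.join('%3d'%x for x in range(x0,x1)))
for y in range(y0,y1): print(y,' '.join('%3d'%g[y,x] for x in range(x0,x1)))
E
python3 px.py 135 180
```

```text
[0.49295582 0.37944033 0.19998757] [ 0.39139195  1.33624013 -3.79651876]
    186 187 188 189 190 191 192 193 194 195 196 197 198 199 200 201 202 203 204 205 206 207 208 209 210 211 212 213 214 215 216 217
135 163 171 175 177 166 154 124 133 166 172 182 181 158 132 116 109  99  75  60  58  71  68  80 106 109 103  98  99  98  98  98 107
136 169 171 172 172 175 175 167 170 181 184 168 133 123 114 115  82  69  59  60  60  59  57  62  68  79 103  97  97  94  94  98 101
137 172 171 172 171 172 174 177 182 177 139 130 113 112  91  68  44  44  52  63  62  60  61  59  57  56  80  98  92  90  89  96  99
138 171 172 172 172 175 177 177 151 128 113 111  91  68  49  35  40  40  42  54  65  64  62  62  62  58  56  75  93  88  87  92  96
139 171 171 173 177 181 163 134 121 113 117  79  49  38  39  42  42  43  42  42  48  47  54  63  63  62  57  76  96  90  85  85  88
140 172 176 182 172 139 127 115 118  85  69  45  37  42  43  43  42  44  42  42  41  41  43  55  65  64  63  56  72  92  86  85  88
141 176 180 145 128 116 113  85  69  47  35  39  42  42  44  45  42  43  45  43  42  42  42  44  48  45
[... 4344 characters left out ...]
  43  44  43  43  40  33   8 201 226 219
175 196 196 100  34  40  43  43  44  44  43  44  42  43  43  45  48  45  44  44  43  43  44  43  42  44  41  36  16  97 213 228 226
176 234 235 222   8  41  40  42  43  44  42  43  45  44  44  43  44  44  43  43  43  43  45  42  42  42  34  17 104 221 234 222 217
177 218 218 217 167   7  31  41  43  44  42  44  42  42  43  44  42  45  42  43  44  44  44  42  39  33  13 107 219 229 214 209 212
178 219 228 233 231 190   6  26  38  43  42  42  43  43  43  44  43  44  43  43  41  43  44  39  26  18 108 216 226 211 208 213 217
179 213 216 218 223 222 172  50   7  22  33  38  44  45  46  46  44  48  47  48  48  44  29  17 119 228 238 229 216 212 217 218 217
```

>>> send_rows --slide '[[0,0,-0.2],[0,0,-0.2],[0,0,-0.2],[0,0,-0.2],[0,0,0],[0,0,0]]' --angular '[[0,0,0],[0,0,0],[0,0,0],[0,0,0],[0,0,0],[0,0,0]]' --gripper '[-1,-1,-1,-1,-1,-1]'

```text
time_s: 23.4
tool_pos: [0.4928, 0.3794, 0.1916]
tool_rot: [-0.0, -0.087, 0.996, -0.0]
contact_force: [0.7, -0.5, -4.8]
gripper_width: 0.189
grasp_force: 109.3
```

```bash
python3 px.py 138 177 188 216
```

```text
[0.49280466 0.37935033 0.19157898] [ 0.68580388 -0.52325258 -4.78128365]
    188 189 190 191 192 193 194 195 196 197 198 199 200 201 202 203 204 205 206 207 208 209 210 211 212 213 214 215
138 175 176 168 155 122 115 162 169 182 184 176 135 128 113 109  88  71  61  72  66  79 106 103  99  94  91  88  86
139 172 173 175 177 167 166 180 181 180 154 125 113 110  89  73  63  58  59  59  57  60  66  81 103  95  91  89  85
140 172 171 171 173 175 180 182 161 130 122 114 112  68  49  43  50  64  62  62  61  60  57  61  85  99  92  89  86
141 172 172 173 176 180 174 134 125 116 117  88  61  39  38  41  43  47  53  64  62  62  62  59  63  83  95  92  86
142 173 175 179 179 144 124 114 111  83  65  48  39  40  44  44  43  41  43  47  54  63  63  60  61  52  69  92  87
143 178 180 162 130 118 114 113  69  44  37  38  42  42  44  43  43  41  43  40  44  47  53  63  62  58  74  91  85
144 168 136 125 117 121  80  63  39  40  42  43  44  43  45  43  43  42  44  43  41  42  41  46  44  47  72  86  78
145 121 115 113  84  67  42  38  41  43  44  43  43  44  44  43  43  45  44  43  43  44  41  42  41
[... 2912 characters left out ...]
  51
171  59  32  40  42  43  44  46  41  33  30  34  32  35  33  36  34  30  33  36  36  43  43  43  45  43  41  34  52
172  57  35  41  42  42  45  42  41  33  34  38  33  35  37  34  34  32  36  38  40  44  45  43  42  44  41  32  44
173  14  35  42  44  44  42  44  43  41  34  37  40  35  31  34  34  39  39  42  45  43  43  44  44  42  40  20 156
174  95  30  39  44  44  43  43  43  45  43  39  38  44  46  43  43  43  46  43  43  43  43  43  41  43  33   8 202
175 100  35  38  42  43  43  42  43  43  43  44  45  45  44  44  44  43  44  44  43  43  44  42  41  37  15  98 212
176 223   5  29  41  44  44  43  42  46  43  43  43  43  43  43  44  43  44  44  43  42  43  41  35  15 102 221 234
```

The foot is inside the bore and follows the fork down. I lower it the rest of the way.

>>> send_rows --slide '[[0,0,-0.3],[0,0,-0.4],[0,0,-0.4],[0,0,-0.4],[0,0,-0.4],[0,0,-0.4],[0,0,-0.4],[0,0,-0.4],[0,0,-0.4],[0,0,-0.4],[0,0,-0.4],[0,0,-0.3],[0,0,-0.3],[0,0,-0.2],[0,0,-0.2],[0,0,-0.2],[0,0,-0.1],[0,0,0],[0,0,0],[0,0,0]]' --angular '[[0,0,0],[0,0,0],[0,0,0],[0,0,0],[0,0,0],[0,0,0],[0,0,0],[0,0,0],[0,0,0],[0,0,0],[0,0,0],[0,0,0],[0,0,0],[0,0,0],[0,0,0],[0,0,0],[0,0,0],[0,0,0],[0,0,0],[0,0,0]]' --gripper '[-1,-1,-1,-1,-1,-1,-1,-1,-1,-1,-1,-1,-1,-1,-1,-1,-1,-1,-1,-1]'

```text
time_s: 25.12
tool_pos: [0.493, 0.3795, 0.136]
tool_rot: [0.0, -0.087, 0.996, 0.0]
contact_force: [0.3, -0.6, -4.1]
gripper_width: 0.187
grasp_force: 109.3
```

```bash
python3 px.py 150 186 182 220; python3 - <<'E'
from h import *
for z in(.093,.099,.103,.071):
    p=proj('scene',disc(.495,.383,z,.035,0)); print(z,p.min(0),p.max(0))
E
```

```text
[0.49300472 0.37947183 0.13603026] [ 0.30002472 -0.5861494  -4.12304993]
    182 183 184 185 186 187 188 189 190 191 192 193 194 195 196 197 198 199 200 201 202 203 204 205 206 207 208 209 210 211 212 213 214 215 216 217 218 219
150 249 253 255 213 211 194 192 165  99  70  77  80  81  77  85 118 132 124  87  34  36  31  53  75  59 102 170 199 195 195 192 190 187 186 191 193 196 195
151 248 249 252 216 219 218 221 216 160  64  78  83  82  77  76 101 132 130 106  42  52  87  87  60  78 138 177 178 188 199 195 190 185 182 184 191 196 191
152 250 249 249 252 254 217 223 232 220  64  78  81  80  77  70  84 118 136 128 116  99  87  86 142 176 173 174 179 190 195 195 197 191 186 186 192 189 183
153 254 254 253 254 255 255 239 232 227  58  72  77  79  79  74  75  78  98 113  90  62  77 137 179 180 184 163 113 131 180 206 204 196 193 195 193 188 192
154 208 230 234 229 223 219 191 183 154  81  71  78  80  81  75  72  67  65  62  78 138 176 176 181 173 137 106 105 130 186 212 205 199 192 189 191 191 194
155 173 169 173 168 167 163 163 171 161 104  65  74  80  80  72  68  65  84 139 176 176 180
[... 4292 characters left out ...]
 220 218 217 222 227 228 223 218 212 173 113  99  97  44  21  27  32  33  34  33  33  34  30  16 108 221 235 228 224 223 220 220 220 216 214
184 220 223 220 216 213 209 207 210 216 223 225 229 234 232 190  14  19  30  35  34  36  36  35  34  34  32  15 102 213 228 221 222 222 221 214 208 210 216
185 220 221 225 222 217 207 205 212 220 224 225 225 227 234 222 115  20  31  33  34  36  35  36  33  34  30  19  48 198 224 224 226 225 224 222 223 223 219
0.093 [185.6296347  155.25673132] [214.48595748 172.60923875]
0.099 [185.34607782 153.28894246] [214.29501261 170.61160155]
0.103 [185.15620828 151.97038527] [214.16716104 169.2726538 ]
0.071 [186.65666219 162.37019305] [215.17762509 179.82478579]
```

The small cap's flange edge is at row 171, and 170.6 is predicted for full nesting, so it is seated. I withdraw the fork.

>>> send_rows --slide '[[-0.2,-0.035,0],[-0.5,-0.09,0],[-0.8,-0.14,0],[-0.8,-0.14,0],[-0.8,-0.14,0],[-0.8,-0.14,0],[-0.8,-0.14,0],[-0.8,-0.14,0],[-0.8,-0.14,0],[-0.8,-0.14,0],[-0.8,-0.14,0],[-0.8,-0.14,0],[-0.8,-0.14,0],[-0.5,-0.09,0],[-0.2,-0.03,0],[0,0,0],[0,0,0]]' --angular '[[0,0,0],[0,0,0],[0,0,0],[0,0,0],[0,0,0],[0,0,0],[0,0,0],[0,0,0],[0,0,0],[0,0,0],[0,0,0],[0,0,0],[0,0,0],[0,0,0],[0,0,0],[0,0,0],[0,0,0]]' --gripper '[-1,-1,-1,-1,-1,-1,-1,-1,-1,-1,-1,-1,-1,-1,-1,-1,-1]'

```text
time_s: 26.58
tool_pos: [0.3911, 0.3616, 0.1359]
tool_rot: [0.0, -0.087, 0.996, 0.0]
contact_force: [1.0, -0.5, -2.6]
gripper_width: 0.19
grasp_force: 109.3
```

```bash
cat > chk.py <<'E'
from h import *
o=robot.get_obs(); print(o['tool_pos'],o['contact_force'],o['gripper_width'])
im=snap('scene','chk.png').astype(float).mean(2); D=(im<90).astype(float)
u=proj('scene',[.495,.383,.06])[0]; yy,xx=np.mgrid[:420,:560]; W=(abs(xx-u[0])<20)&(abs(yy-u[1])<38)
def mod(p):
    x,y,a,b,ty=*p,0; f=lambda *d:fill('scene',disc(*d))
    return np.max([f(x,y,.003,.0185,.008),f(x,y,.011,.0165,.054),f(x,y,.065,.035,.006),f(a,b,.071,.0085,.022),f(a,b,.093,.035,.006)],0)
c=lambda p:(np.abs(mod(p)-D)*W).sum()
p0=np.array([.495,.383,.495,.383]); r=minimize(c,p0,method='Nelder-Mead',options=dict(initial_simplex=np.vstack([p0,p0+.005*np.eye(4)]),maxiter=400)); print(r.x,r.fun,c(p0),(D*W).sum())
E
python3 chk.py
```

```text
[0.39110099 0.36163346 0.1359281 ] [ 1.02660869 -0.50047493 -2.5951803 ] 0.19034235902515695
[0.498874   0.38771767 0.49278236 0.37709724] 163.20784313725488 226.2 901.0
```

```bash
python3 px.py 148 212 182 219 | cut -c1-160
```

```text
[0.3912075  0.36161938 0.13586585] [ 0.24369491 -0.46095833 -3.32798265]
    182 183 184 185 186 187 188 189 190 191 192 193 194 195 196 197 198 199 200 201 202 203 204 205 206 207 208 209 210 211 212 213 214 215 216 217 218
148 185 166 131 135 141 142 140 144 144 142 141 139 139 141 137 135 133 129 120  99  92 130 175 175 184 191 191 192 192 195 198 202 203 199 194 195 196
149 255 255 177 144 132 135 137 140 142 142 140 138 138 139 137 137 134 126 109 101 102 105 143 183 188 194 196 193 189 191 193 193 192 193 193 201 203
150 255 255 255 210 209 192 188 163 149 151 147 135 132 134 137 141 131  99 100 102 103 100 139 184 180 181 185 189 192 192 191 189 185 184 189 192 195
151 255 250 253 215 218 216 217 214 214 216 217 214 215 198 121 110 109 100 101 102 101  98 141 187 188 193 197 197 197 195 193 188 183 181 180 189 194
152 254 249 250 252 254 216 219 224 225 226 227 224 203 159 117 103 105 110 115 117 111 141 184 186 185 190 192 189 188 189 192 195 189 183 184 189 187
153 255 254 254 254 255 255 237 223 226 223 212 205 174 149 125 106 109 113 117 119 114 150 193 189 188 190 189 185
[... 8152 characters left out ...]
 219 219 214 207 205 208 213 219 222 218 215 212 209 209 211 211 214 216 218 222 229 231 229
208 214 223 226 224 220 215 210 211 221 228 230 226 222 215 206 206 211 214 218 220 219 215 208 210 220 222 219 217 216 215 210 203 206 215 220 222 222
209 220 218 217 215 217 218 217 214 216 223 225 224 221 220 218 215 218 220 225 224 213 202 204 212 213 212 217 220 218 216 214 208 205 215 226 229 229
210 220 224 227 222 215 214 213 208 211 217 218 214 216 224 227 228 226 222 221 221 211 202 213 216 206 203 213 217 214 218 223 221 218 228 236 234 216
211 224 224 228 227 216 204 206 207 206 211 214 219 224 227 226 221 213 207 211 220 219 213 214 217 215 213 217 220 221 228 234 225 173 112  87  73  59
```

Both flanges match the nested prediction to about 1 mm. I carry the puller back to its board.

>>> send_rows --slide '[[0,-0.3,0.5],[0,-0.8,0.5],[0,-1.4,0],[0.2,-1.8,0],[0.4,-2.0,0],[0.6,-2.0,0],[0.6,-2.0,0],[0.7,-2.0,0],[0.7,-2.0,0],[0.7,-2.0,0],[0.7,-1.9,0],[0.7,-1.7,0],[0.6,-1.4,0],[0.5,-1.0,0],[0.5,-0.6,0],[0.3,0,0],[0,0,0],[0,0,0]]' --angular '[[0,0,0],[0,0,0],[0,0,0],[0,0,0],[0,0,0],[0,0,0],[0,0,0],[0,0,0],[0,0,0],[0,0,0],[0,0,0],[0,0,0],[0,0,0],[0,0,0],[0,0,0],[0,0,0],[0,0,0],[0,0,0]]' --gripper '[-1,-1,-1,-1,-1,-1,-1,-1,-1,-1,-1,-1,-1,-1,-1,-1,-1,-1]'

```text
time_s: 28.18
tool_pos: [0.4628, 0.1331, 0.1458]
tool_rot: [-0.0, -0.087, 0.996, 0.0]
contact_force: [-0.6, 0.3, -2.8]
gripper_width: 0.19
grasp_force: 109.2
```

>>> send_rows --slide '[[0,0,-0.5],[0,0,-1.0],[0,0,-1.2],[0,0,-1.2],[0,0,-1.2],[0,0,-1.0],[0,0,-0.7],[0,0,-0.4],[0,0,-0.3],[0,0,-0.2],[0,0,-0.2],[0,0,-0.1],[0,0,0],[0,0,0]]' --angular '[[0,0,0],[0,0,0],[0,0,0],[0,0,0],[0,0,0],[0,0,0],[0,0,0],[0,0,0],[0,0,0],[0,0,0],[0,0,0],[0,0,0],[0,0,0],[0,0,0]]' --gripper '[-1,-1,-1,-1,-1,-1,-1,-1,-1,-1,-1,-1,-1,-1]'

```text
time_s: 29.35
tool_pos: [0.4631, 0.1325, 0.0661]
tool_rot: [0.0, -0.087, 0.996, 0.0]
contact_force: [0.5, -0.0, -2.8]
gripper_width: 0.195
grasp_force: 109.2
```

>>> send_rows --slide '[[0,0,-0.1],[0,0,-0.1],[0,0,-0.1],[0,0,-0.1],[0,0,0],[0,0,0]]' --angular '[[0,0,0],[0,0,0],[0,0,0],[0,0,0],[0,0,0],[0,0,0]]' --gripper '[-1,-1,-1,-1,-1,-1]' --newtons 40

```text
time_s: 29.85
tool_pos: [0.4628, 0.1326, 0.0617]
tool_rot: [-0.0, -0.087, 0.996, 0.0]
contact_force: [-0.0, 0.3, -3.3]
gripper_width: 0.192
grasp_force: 109.2
```

>>> send_rows --slide '[[0,0,-0.1],[0,0,-0.1],[0,0,0],[0,0,0]]' --angular '[[0,0,0],[0,0,0],[0,0,0],[0,0,0]]' --gripper '[-1,-1,-1,-1]'

```text
time_s: 30.18
tool_pos: [0.4631, 0.1325, 0.06]
tool_rot: [0.0, -0.087, 0.996, -0.0]
contact_force: [-0.9, -0.9, -1.3]
gripper_width: 0.19
grasp_force: 109.5
```

The load is coming off the wrist, so the puller is on the board. I release it and rise.

>>> send_rows --slide '[[0,0,0],[0,0,0],[0,0,0],[0,0,0],[0,0,0],[0,0,0],[0,0,0],[0,0,0],[0,0,0.5],[0,0,1.0],[0,0,1.5],[0,0,2],[0,0,2],[0,0,2],[0,0,2],[0,0,2],[0,0,0],[0,0,0]]' --angular '[[0,0,0],[0,0,0],[0,0,0],[0,0,0],[0,0,0],[0,0,0],[0,0,0],[0,0,0],[0,0,0],[0,0,0],[0,0,0],[0,0,0],[0,0,0],[0,0,0],[0,0,0],[0,0,0],[0,0,0],[0,0,0]]' --gripper '[0,0.3,0.6,0.8,0.8,0.8,0.8,0.8,0.8,0.8,0.8,0.8,0.8,0.8,0.8,0.8,0.8,0.8]'

```text
time_s: 31.68
tool_pos: [0.4638, 0.1326, 0.1917]
tool_rot: [0.001, -0.087, 0.996, -0.0]
contact_force: [0.1, -0.1, -1.5]
gripper_width: 0.899
grasp_force: 0.0
```

```bash
python3 - <<'E'
from h import *
im=snap('scene'); m=near(im,'scene',np.array([.463,.1325,.069]),16,brown); print(m.sum(),robot.get_obs()['contact_force'])
for yaw in(.1755,):
    f=fill('scene',box(.463,.1325,yaw,.048,.044,.018,.042)); print(f.sum(),np.abs(f-m).sum())
print(fit({'scene':m},lambda p:box(p[0],p[1],.1755,.048,.044,.018,.042),[.463,.1325],[.01,.01]))
ys,xs=np.nonzero(m); print(xs.min(),xs.max(),ys.min(),ys.max()); Y,X=np.nonzero(f>.5); print(X.min(),X.max(),Y.min(),Y.max())
# light steel fork check: gray levels at predicted prong points vs beside
Xv=np.array([np.cos(.1755),np.sin(.1755),0]);Yv=np.array([-Xv[1],Xv[0],0])
for b in(-.034,.034,0.02,-.02): print(b,[im[int(round(v)),int(round(u))].tolist() for u,v in proj('scene',[np.array([.463,.1325,.012])+Xv*a+Yv*b for a in(-.045,-.02,0,.02,.036,.055)])])
# caps unchanged?
g=im.mean(2).astype(int)
for y in(155,164,170,176,179,190): print(y,np.nonzero(g[y,180:222]<90)[0][[0,-1]]+180)
E
```

```text
36.0 [-0.86924375  0.17239715 -0.28085138]
451.5411764705882 487.5411764705883
(array([0.50793164, 0.1307666 ]), np.float64(11.006753812636168))
266 269 225 238
243 264 218 247
-0.034 [[233, 215, 166], [200, 174, 138], [229, 203, 153], [230, 210, 161], [209, 183, 141], [250, 254, 244]]
0.034 [[247, 247, 237], [247, 247, 236], [247, 246, 224], [247, 247, 232], [247, 245, 219], [247, 247, 232]]
0.02 [[247, 247, 238], [225, 202, 152], [247, 246, 223], [249, 249, 235], [248, 246, 219], [255, 255, 251]]
-0.02 [[247, 248, 242], [231, 204, 153], [112, 119, 123], [243, 225, 172], [107, 110, 114], [105, 111, 118]]
155 [195 208]
164 [187 214]
170 [189 215]
176 [189 212]
179 [192 208]
190 [197 210]
```

The puller isn't where I released it, probably because of the announced knock. I'll find it numerically.

```bash
cat > find.py <<'E'
from h import *
for n in('scene','top'):
    im=snap(n,'now_'+n+'.png'); r=cv2.cvtColor(cv2.imread(f'pics/{n}0.png'),cv2.COLOR_BGR2RGB)
    hsv=cv2.cvtColor(im,cv2.COLOR_RGB2HSV).astype(int); u=proj(n,[.46,.13,.05])[0]
    m=((hsv[...,0]<18)&(hsv[...,1]>130)&(hsv[...,2]>60)&(hsv[...,2]<215)).astype(np.uint8); yy,xx=np.mgrid[:420,:560]; m[(abs(xx-u[0])>60)|(abs(yy-u[1])>60)]=0
    c,l,s,ce=cv2.connectedComponentsWithStats(m)
    for i in range(1,c):
        if s[i,4]>25: print(n,s[i],ce[i],im[l==i].mean(0).astype(int),'at z=.069',at(n,ce[i],.069))
E
python3 find.py
```

```text
scene [266 220  17  21 155] [273.35483871 230.47096774] [116  83  53] at z=.069 [0.49991081 0.10956303 0.069     ]
top [254 266   5  25  43] [256.46511628 278.88372093] [165  71  65] at z=.069 [0.35842865 0.23920753 0.069     ]
```

>>> send_rows --slide '[[0,0.5,0.5],[-0.3,1,1],[-0.3,1.5,1],[-0.3,1.5,1],[-0.3,1.5,1],[-0.3,1.5,1],[-0.3,1.5,1],[-0.3,1.5,1],[-0.3,1.5,1],[-0.3,1.5,1],[0,0.5,0],[0,0,0],[0,0,0]]' --angular '[[0,0,0],[0,0,0],[0,0,0],[0,0,0],[0,0,0],[0,0,0],[0,0,0],[0,0,0],[0,0,0],[0,0,0],[0,0,0],[0,0,0],[0,0,0]]' --gripper '[0.8,0.8,0.8,0.8,0.8,0.8,0.8,0.8,0.8,0.8,0.8,0.8,0.8]'

```text
time_s: 32.92
tool_pos: [0.4357, 0.2727, 0.2844]
tool_rot: [-0.0, -0.088, 0.996, -0.0]
contact_force: [-0.0, -0.4, -0.5]
gripper_width: 0.902
grasp_force: 0.0
```

```bash
python3 find.py; python3 - <<'E'
import cv2,numpy as np
# coarse ascii class map of scene around puller: B brown, s steel(gray low-sat mid), W bright board, . other
im=cv2.imread('pics/now_scene.png'); h=cv2.cvtColor(im,cv2.COLOR_BGR2HSV).astype(int)
for y in range(212,284):
    r=''
    for x in range(205,305):
        H,S,V=h[y,x]; r+='B' if H<18 and S>110 and V<215 else '#' if V<70 else 's' if S<30 and V<200 else 'w' if S<30 else 'y' if S<90 and V>215 else '.'
    print(y,r)
E
```

```text
scene [266 220  17  20 149] [273.59060403 230.40939597] [118  84  53] at z=.069 [0.50042398 0.10938336 0.069     ]
212 yyyy.BB...........................................yyyyyy.............swww....wwwwwwwwwwww..wwwwwssss
213 .B......y............................yy.............yyyyy............s.wwwwwwwwwwwwwwwwwws..wwwwwsss
214 .......................................................y.....y........s.wwwwwwwwwwwwwwwww#..swwwssss
215 y........................................................................wwwwwwwwwwwwwwwws#sssssssss
216 yy..yy................................ss................................s.wwwwwwwwwwwwwww.##ssssssss
217 y...yyy.................................................................B..Bwwwwwwwwwwwwwwssssssssss
218 y.yyyyyy.....................................................................ywwwwwwwwwwwwwwswwwwsss
219 ..yyyyyy..........................................................ss.B.........wwwwwwwwwwwwwwwwwwwww
220 ....y...............................................yyyyy........s...........BBwwwwwwwwwwwwwwwwwwwww
221 ....................................
[... 5874 characters left out ...]
...yyyyyyyyyyyyywwwwwwwwwwwwy..yyyyyyyyyyyyy.........................y
278 ...................................yyyyyyyyyywwwwwwwwwwww....yyyyyyyyyyy..................y.........
279 ....................................yyyyyyyywwwwwwwwwwwy....yyyyyyyyyyy.............yyy.............
280 .....................................yyyyyywwwwwwwwwww........yyyyyyyyyy.........yyyyyyyy...........
281 ......................................yyywwwwwwwwwwwy.............yyyyyy..........yyyyyyyyy.........
282 ........................................wwwwwwwwwwwy..............yyyyyy.......yy.y..yyyyyyyyy......
283 ........................................ywwwwwwwww...yyy........yyyyyyyy.......yyyyyyyyyyyyyyy......
```

```bash
python3 - <<'E'
from h import *
a=lambda u,v:np.array((200+u/4-.4,165+v/4-.4))
o=cv2.imread('pics/scene0.png');n=cv2.imread('pics/now_scene.png')
T=o[222:278,222:277]; best=cv2.matchTemplate(n[200:300,200:330],T,cv2.TM_CCOEFF_NORMED); _,v,_,l=cv2.minMaxLoc(best); d=np.array([l[0]+200-222,l[1]+200-222]); print('shift px',d,v)
for nm,p,z,g in[('corner',a(190,443),.012,0),('Ltip',a(297,348),.012,0),('griptop',a(202,262),.09,0),('upright',a(145,380),.02,0)]:
    print(nm,at('scene',p,z),at('scene',p+d,z)-at('scene',p,z))
c0=at('scene',(265,269),.012); t0=at('scene',(293,245.5),.012); print('now corner,tip',c0,t0,np.linalg.norm(t0-c0),np.arctan2(*(t0-c0)[[1,0]]))
E
```

```text
shift px [24 -7] 0.6188598275184631
corner [0.4069965  0.08511675 0.012     ] [ 5.17857494e-02 -1.74100759e-02  2.22044605e-16]
Ltip [0.49493075 0.10199119 0.012     ] [ 0.05543298 -0.01805125  0.        ]
griptop [0.44935825 0.12519014 0.09      ] [ 5.24776400e-02 -1.58568274e-02 -1.11022302e-16]
upright [0.41158074 0.13063904 0.02      ] [ 5.29774133e-02 -1.70515993e-02  1.11022302e-16]
now corner,tip [0.4475184  0.07468184 0.012     ] [0.54009224 0.08884203 0.012     ] 0.09365055771424209 0.15178458161314523
```

The puller was knocked about 4 cm. It stands upright near (.496,.114), which is close to the limit, so I regrip it and put it back in the middle.

>>> send_rows --slide '[[0.3,-0.8,-0.5],[0.6,-1.6,-1],[0.8,-2,-1.2],[0.8,-2,-1.2],[0.8,-2,-1.2],[0.8,-2,-1.2],[0.8,-2,-1.2],[0.6,-1.7,-1.2],[0.4,-1.2,-1.2],[0.1,-0.6,-1.2],[0,0,0],[0,0,0]]' --angular '[[0,0,0],[0,0,0],[0,0,0],[0,0,0],[0,0,0],[0,0,0],[0,0,0],[0,0,0],[0,0,0],[0,0,0],[0,0,0],[0,0,0]]' --gripper '[1,1,1,1,1,1,1,1,1,1,1,1]'

```text
time_s: 34.02
tool_pos: [0.4952, 0.1136, 0.1731]
tool_rot: [-0.001, -0.087, 0.996, 0.0]
contact_force: [-0.6, -0.3, 0.9]
gripper_width: 1.002
grasp_force: 0.0
```

>>> send_rows --slide '[[0,0,-0.6],[0,0,-1.2],[0,0,-1.4],[0,0,-1.4],[0,0,-1.4],[0,0,-1.4],[0,0,-1.4],[0,0,-1.2],[0,0,-0.8],[0,0,-0.3],[0,0,0],[0,0,0],[0,0,0],[0,0,0],[0,0,0],[0,0,0],[0,0,0],[0,0,0],[0,0,0],[0,0,0]]' --angular '[[0,0,0],[0,0,0],[0,0,0],[0,0,0],[0,0,0],[0,0,0],[0,0,0],[0,0,0],[0,0,0],[0,0,0],[0,0,0],[0,0,0],[0,0,0],[0,0,0],[0,0,0],[0,0,0],[0,0,0],[0,0,0],[0,0,0],[0,0,0]]' --gripper '[1,1,1,1,1,1,1,1,1,1,1,-1,-1,-1,-1,-1,-1,-1,-1,-1]' --newtons 60

```text
time_s: 35.68
tool_pos: [0.4962, 0.1134, 0.0632]
tool_rot: [0.0, -0.087, 0.996, -0.0]
contact_force: [0.2, -0.2, 2.4]
gripper_width: 0.193
grasp_force: 63.2
```

>>> send_rows --slide '[[0,0,0.4],[0,0,0.6],[0,0,0.4],[-0.3,0.2,0],[-0.7,0.4,0],[-0.9,0.4,0],[-0.9,0.4,0],[-0.6,0.4,0],[-0.3,0.2,0],[0,0,0],[0,0,-0.4],[0,0,-0.4],[0,0,-0.2],[0,0,-0.2],[0,0,-0.1],[0,0,-0.1],[0,0,0],[0,0,0]]' --angular '[[0,0,0],[0,0,0],[0,0,0],[0,0,0],[0,0,0],[0,0,0],[0,0,0],[0,0,0],[0,0,0],[0,0,0],[0,0,0],[0,0,0],[0,0,0],[0,0,0],[0,0,0],[0,0,0],[0,0,0],[0,0,0]]' --gripper '[-1,-1,-1,-1,-1,-1,-1,-1,-1,-1,-1,-1,-1,-1,-1,-1,-1,-1]'

```text
time_s: 37.18
tool_pos: [0.4589, 0.1336, 0.0632]
tool_rot: [0.0, -0.087, 0.996, 0.0]
contact_force: [-4.1, 0.3, 3.0]
gripper_width: 0.197
grasp_force: 63.4
```

>>> send_rows --slide '[[0,0,0],[0,0,0],[0,0,0],[0,0,0],[0,0,0],[0,0,0],[0,0,0],[0,0,0],[0,0,0.5],[0,0,1.0],[0,0,1.5],[0,0,2],[0,0,2],[0,0,2],[0,0,2],[0,0,2],[0,0,2],[0,0,2],[0,0,0],[0,0,0]]' --angular '[[0,0,0],[0,0,0],[0,0,0],[0,0,0],[0,0,0],[0,0,0],[0,0,0],[0,0,0],[0,0,0],[0,0,0],[0,0,0],[0,0,0],[0,0,0],[0,0,0],[0,0,0],[0,0,0],[0,0,0],[0,0,0],[0,0,0],[0,0,0]]' --gripper '[0,0.3,0.6,0.8,0.8,0.8,0.8,0.8,0.8,0.8,0.8,0.8,0.8,0.8,0.8,0.8,0.8,0.8,0.8,0.8]'

```text
time_s: 38.85
tool_pos: [0.4597, 0.1336, 0.2347]
tool_rot: [0.001, -0.087, 0.996, -0.0]
contact_force: [0.7, -1.4, -0.3]
gripper_width: 0.897
grasp_force: 0.0
```

```bash
python3 find.py; python3 - <<'E'
import cv2,numpy as np
im=cv2.imread('pics/now_scene.png'); h=cv2.cvtColor(im,cv2.COLOR_BGR2HSV).astype(int)
for y in range(218,284,2):
    r=''
    for x in range(215,300):
        H,S,V=h[y,x]; r+='B' if H<18 and S>110 and V<215 else '#' if V<70 else 's' if S<30 and V<200 else 'w' if S<30 else 'y' if S<90 and V>215 else '.'
    print(y,r)
g=im.mean(2)
for y in(155,164,170,176,179,190): print(y,np.nonzero(g[y,180:222]<90)[0][[0,-1]]+180)
E
```

```text
scene [246 221  17  22 183] [253.01639344 231.55737705] [117  83  53] at z=.069 [0.46405703 0.13504033 0.069     ]
218 ............................................B...................s.wwwwwwwwwwwwwwwwsww
220 .......................................B.......B..................s.wwwwwwwwwwwwwwwww
222 .....yy......................................BBB....................s.wwwwwwwwwwwwwww
224 .....yyyyyyyyy.............................BBBBByyyy..................s.wwwwwwwwwwwww
226 yyyyy.........yyy...............BBBBBB..BBBBBBBB.yyyy..........y......y.s.wwwwwwwwwww
228 yyyyyyyyyyyyyy................BBBBBBBBBBBBBBBBBB.yyyyyy...y.yyy...........sswwwwwwwww
230 yyyyyyyyyyyyyyyy..........ywww.BBBBBBBBBBBBBB..Byyyyyyyyyy..................ssywwwwww
232 .....yyyyyyyyyyyyyyyy.yywwwwww.BBBBBBBBBBBBBBBBBywwwyyyyyyyyyy.....w........y.sswwwww
234 yyyyyy.......yyyyyyywwwwwwwwwwyBBBBBBB..BBBBBBBswwwwwwwyyyyyyyyyyyyy..........y.s..ww
236 .yyyyyy..........ywwwwwwwwwwwwyBBBBBB...BBBB.ssssw.ywwwwwwyyyyyyyyyyyyyyyyyyyyyyy.s..
238 yyyyy.........ywwwwwwwwwwwwwwy.BBBBBBBBBBB.ssss.s.yywwwwwwwwyyyyyyyyyyyyyyyyyyyyy
[... 1368 characters left out ...]
yyyy.ywwwwwwwwwwwwwwwwwwy.s..s.yyyyyyyyyyyyyyyyyy..............yyyyyyyy.....
272 ........yyyyyy...ywwwwwwwwwwwwwwwwyyyyyyyyyyyyyyyyyyyyy..............................
274 ...........yyyyyy..ywwwwwwwwwwwwwwyyyyyyyyyyyyyyyyyy.................................
276 ........yyy...........ywwwwwwwwwwwyyyyyyyyyyyyyyyy...................................
278 .........yyyyyyyy.......ywwwwwyyyyyyyyyyyyyyyyy......................................
280 ............yyyyyyyyy..y..yyyyyyyyyyyyyyyyyy.........................................
282 ..............yyyyyyyyyy.....yyyyyyyyyyyyy...........................................
155 [195 208]
164 [187 214]
170 [189 215]
176 [189 212]
179 [192 208]
190 [197 210]
```

The puller stands at about (.46,.135), centred on the board, and the nested caps haven't moved. I hand in.

```bash
python3 -c "
from h import *
print(job.job_done())"
```

```text
the job is handed in; nothing more can be done
None
```

The job is handed in, with no verdict returned: the large cap was absent, the puller popped the other two, the small cap now stands nested in the medium one on the mat, and the puller, put back once after it was knocked aside, stands on its board.

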